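# Pile resin blanks in the cooling press and lock it down

### The job

Clear the cooling press for loading: its arm stands locked over the platform, so turn the red clamp knob fully anticlockwise before you move the arm, and swing it aside. Pile all the resin blanks lying on the bench, one on another in any order, squarely on the platform, their edges flush with it all round; then swing the arm back over the pile, lower its pad until it rests on the top blank, and lock it by turning the knob fully clockwise. Leave the other things on the bench alone.

Things in the scene. Friction and masses are not known exactly. Their poses are not given: they have to be found in the camera images.
- blank0: resin blank, a flat rigid slab, pink, square, 64 x 64 x 10 mm (z), about 55 g; origin at the centre of its underside, z up. Lies flat on the bench at the start, if present
- blank1: resin blank, a flat rigid slab, honey-brown, square, 64 x 64 x 10 mm (z), about 55 g; origin at the centre of its underside, z up. Lies flat on the bench at the start, if present
- blank2: resin blank, a flat rigid slab, dark rose, square, 64 x 64 x 10 mm (z), about 55 g; origin at the centre of its underside, z up. Lies flat on the bench at the start, if present
- blank3: resin blank, a flat rigid slab, pink, square, 64 x 64 x 10 mm (z), about 55 g; origin at the centre of its underside, z up. Lies flat on the bench at the start, if present
- blank4: resin blank, a flat rigid slab, honey-brown, square, 64 x 64 x 10 mm (z), about 55 g; origin at the centre of its underside, z up. Lies flat on the bench at the start, if present
- press: cooling press, fixed to the bench: grey slab 120 x 275 x 10 mm with a bare-metal platform 64 x 64 mm, the same footprint as a blank, its top 24 mm above the bench. Origin on the bench under the platform's centre, z up. A vertical steel post, 26 mm thick, stands 145 mm from the platform's centre in the press's +y; a blue arm slides up and down and swivels on it; a red clamp knob crowns it
- seat (a point): centre of the platform's top face, 24 mm above the bench
- lift (a joint): height of the arm on its post, in m: the height of the pad's underside above the platform's top (0 to 0.095). Stiff: stays where it is left, moves with about 3 N down or 9 N up at the handle
- swing (a joint): swivel of the arm about the post, rad: 0 = at its stop, the pad centred over the platform; grows clockwise seen from above, swinging the pad out towards the press's -x (0 to 0.3 at the start; about 1.1 is well out of the way; 1.7 at most). Stiff, stays where it is left
- pad (a point): centre of the underside of the black rubber pad, 40 x 44 x 8 mm, under the arm's free end, 145 mm from the post's axis. The blue arm is 22 mm wide; its top is 22 mm above the pad's underside
- handle (a point): grip point on the black upright round handle above the pad: on its axis, 22 mm above the arm's top face. The handle is 20 mm thick, 36 mm tall
- clamp (a joint): clamp knob, rad: 0 = fully anticlockwise, arm free; grows clockwise seen from above; 1.4 = fully clockwise (its stop), arm locked
- clamp_grip (a point): grip point of the red clamp knob on top of the post: on its vertical axis, at the height to grip. The knob has a straight bar grip; the point's x axis runs along the bar, which is pinched across, along the point's y
- bowl: bystander: green plaster-mixing bowl, 110 mm wide, 55 mm tall; origin at its underside
- jar: bystander: white jar with blue cap, 60 mm wide, 85 mm tall; origin at its underside
- cast: bystander: plaster dental cast with teeth, 58 x 66 x 32 mm; origin at its underside

How it is judged:
By the outcome, as a careful person would: the job done as asked, in the order asked, and still so for the second after the job is handed in, with the robot touching nothing.
Of blank0, blank1, blank2, blank3, blank4 only 3 to 5 are there at a start; the rules pass over those that are not, and their reading is None.
At some moment in a run one of blank0, blank1, blank2, blank3, blank4 may be knocked a few centimetres aside while the robot is not near it.
Once in a run the grip may slacken for a moment while it holds something.
It also fails if it takes over 210 s, if anything falls off the work surface, if the arm or the gripper's body presses on something with over 40 N, if the wrist force passes 120 N, or if a joint passes its speed limit or range.

### The arm

A 6-joint arm with a two-finger parallel gripper is mounted at the origin on the work surface. World frame = base frame: x ahead of the robot, y to its left, z up, the work surface at z = 0. Lengths are in m, angles in rad, forces in N, time in s.
With the tool pointing down it reaches from about 0.375 to 0.975 m from the base axis. Payload 3.8 kg.
Tool frame: the origin (TCP) lies between the finger pads; the fingertips stand 8 mm ahead of it and the grasp point (between the pads) lies 11 mm behind it (tcp_to_tips is the distance from the TCP to the fingertips, in m); z points along the fingers, y is the line along which they close (so a half turn about z gives the same grasp; the last joint's range is limited). The gripper opens to 85 mm and grips with 20 to 120 N. Pads are 22 mm wide; open, the fingers measure 114 mm over their backs; the gripper's body (76 mm by 85 mm) begins 54 mm behind the grasp point. The pads swing forward as they close: fully open they stand 13 mm farther back than shut.
Start: joints at [-1.255, 0.264, 1.604, -0, 1.274, -0.037], TCP at [0.233, -0.633, 0.239] pointing down, gripper open.
Joint ranges: [-2.63, 2.63], [-0.94, 2.18], [0.31, 2.57], [-1.31, 4.45], [0, 2.66], [-2.55, 2.55]. Speed limits (rad/s): [2.57, 2.57, 3.14, 3.14, 3.14, 3.14].

### API

Orientations are given as a rotation vector (axis times angle).
In Python, from workcell import * gives the robot as it stands.
- The arm moves only by the tool move_arm, never from a script. Its argument "series" is one flat list of numbers, 7 for each row, row after row: the finger opening in cm, from 0 to 8.54, then the shift along the tool's x, y, z in cm, then the turn, a rotation vector about the tool's x, y, z in degrees. A call has 1 to 5 rows; each row shifts and turns the commanded pose from where the row before left it, along the tool's axes as they then stand; what a row does not reach is not made up. A row lasts 1/8 s, in which the tool goes at most 62.5 mm and 10.7 degrees, less where a joint would pass 70% of its speed; a pose out of reach is approached as far as the arm can. A call is refused whole if a number of a shift passes 6.25 or a number of a turn 10.7, either way. A call with a gripper value outside its range is refused whole. The fingers move at their own pace and stop on an object; "grip_force" is the grip in N (left out, the last holds). Time passes only in rows, so rows that do not move let the fingers close. It gives the time, the measured TCP pose, the force, the opening and the grip force at its end, in the units of the state.
- read_state(): the state, without advancing time (a new reading comes with each control period).
- read_camera(name): name is "scene" or "top" or "wrist"; returns the picture (420x560x3 uint8, red, green, blue); there is no depth.
- calibration(name): a dict with "camera_matrix" (3x3 intrinsics, pixels), "k1" (the pictures are not rectified: a ray, as slopes to the right and down, at radius r is drawn at 1 + k1 r^2 times it, then the intrinsics apply), "rvec" (rotation vector, rad) and "tvec" (3), from world to camera coordinates, as OpenCV has them. Camera axes: x right, y down, z forward; pixel columns grow to the right and rows downward; lengths in m; the calibration is good to about 2 mm. A picture is of the moment at which its call begins: read the wrist's pose just before it. calibration takes no time and is no camera call; for the wrist camera it gives the pose at the moment of the call.
- finish_job(): hands the job in; it is judged then, once.
The state is a dict: "time": time; "q": joint angles; "joint_vel": joint speeds; "joint_torque": joint torques, N m; "tool_pos": TCP position; "tcp_rot": TCP orientation; "wrist_force": force on the tool from outside, world axes, zero at the start; "torque": the same for the moment, N m; "width": opening from 0.0 (shut) to 1.0 (fully open); "grip_force": force on a finger pad.
Only numpy, scipy, OpenCV 4.12 (cv2) and the standard library are available. Lean on these libraries where they do the work, as an engineer would, in place of code of your own. Each camera call takes 0.05 s, during which the arm holds its last target. There are 200 camera calls.

## Working session

There is one attempt and no reset: what is moved stays moved. The work goes in short steps, Python scripts to look and compute and a tool call to move; the robot and the scene stay as the last step left them, time stands still between calls to the robot, and variables do not carry over. Pictures are saved under pics/ and viewed, at most 14 in all, crops included, and the job is handed in when it is done.

Besides the shell and the picture viewer there is one more tool, called after "Emit:" as name(argument=value, ...) on one line, values as JSON. move_arm: Moves the arm, as the interface text tells. Its arguments: {"type":"object","properties":{"series":{"type":"array"},"grip_force":{"type":"number"}},"required":["series"]}

```bash
ls; mkdir -p pics; python3 - <<'E'
from workcell import *
import cv2
for n in("top","scene"):
    cv2.imwrite(f"pics/{n}0.png",read_camera(n)[:,:,::-1]); print(n,calibration(n))
print(calibration("wrist"));print(read_state())
E
```

```text
pics
top {'camera_matrix': array([[493.25772906,   0.        , 275.71619596],
       [  0.        , 493.25772906, 214.07069646],
       [  0.        ,   0.        ,   1.        ]]), 'k1': 0.021558074054909185, 'rvec': array([ 2.16810786, -2.15846507,  0.0807192 ]), 'tvec': array([0.03427331, 0.56869753, 1.4016124 ])}
scene {'camera_matrix': array([[382.18733806,   0.        , 275.02481994],
       [  0.        , 382.18733806, 203.96096329],
       [  0.        ,   0.        ,   1.        ]]), 'k1': -0.03652577460370635, 'rvec': array([ 1.99763897,  1.12515049, -0.53958422]), 'tvec': array([-0.32861363, -0.17378196,  1.69339918])}
{'camera_matrix': array([[332.35680487,   0.        , 273.61483597],
       [  0.        , 332.35680487, 204.08916942],
       [  0.        ,   0.        ,   1.        ]]), 'k1': -0.018402402856711984, 'rvec': array([-2.36783553,  1.64953183,  0.25146113]), 'tvec': array([-0.67367344, -0.0393674 ,  0.37990554])}
{'time': 0.1, 'q': array([-1.25491985e+00,  2.64673684e-01,  1.60525572e+00, -7.73687472e-06,
        1.27372368e+00, -3.69081538e-02]), 'joint_vel': array([ 4.62854979e-04, -2.14349613e-03, -3.20033818e-03, -7.28962574e-04,
        2.54486758e-05,  1.24934863e-05]), 'joint_torque': array([ 5.75695085e-04, -5.16704750e+01, -3.68590057e+01,  2.79807682e-05,
        6.33088377e-03, -1.87391862e-05]), 'tool_pos': array([ 0.23300635, -0.63280519,  0.23807943]), 'tcp_rot': array([-3.09083669e+00, -5.50929237e-01,  4.61186091e-04]), 'wrist_force': array([ 0.47049425,  0.44398703, -0.74095314]), 'torque': array([-0.01734782, -0.02796514,  0.01187545]), 'grip_force': 0.0, 'width': 0.9981500481002404}
```

View pics/top0.png

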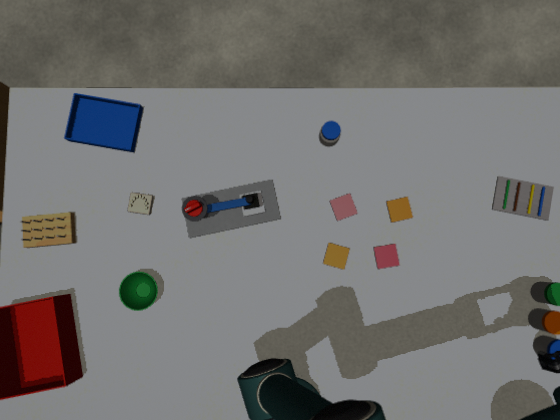

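View pics/scene0.png

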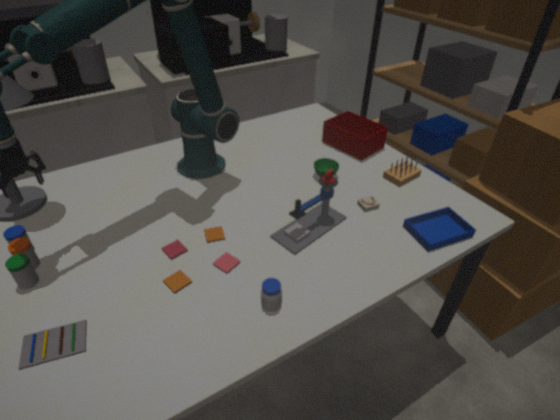

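The top view shows four blanks: pink (343,207), honey (400,209), honey (336,256) and rose (386,256). The press slab is around (232,208), with the knob at (194,208) and the platform at about (254,203). The scene view agrees: the arm is raised over the platform, and the bystanders are clear of it.

```bash
cat > h.py <<'E'
from workcell import *
import numpy as np, cv2
from scipy.spatial.transform import Rotation as R
def cast(c,px,z):
    px=np.atleast_2d(np.float64(px)); K=c["camera_matrix"]
    d=(px-K[[0,1],2])/K[0,0]; u=d.copy()
    for _ in range(10): u=d/(1+c["k1"]*(u**2).sum(1,keepdims=True))
    M=R.from_rotvec(np.ravel(c["rvec"])).as_matrix(); o=-M.T@np.ravel(c["tvec"])
    r=np.c_[u,np.ones(len(u))]@M
    return o+r*((z-o[2])/r[:,2:])
def proj(c,P):
    M=R.from_rotvec(np.ravel(c["rvec"])).as_matrix(); q=np.atleast_2d(P)@M.T+np.ravel(c["tvec"])
    u=q[:,:2]/q[:,2:]; u=u*(1+c["k1"]*(u**2).sum(1,keepdims=True))
    return u*c["camera_matrix"][0,0]+c["camera_matrix"][[0,1],2]
def look(n,fn=None):
    c=calibration(n); im=read_camera(n)
    if fn: cv2.imwrite(f"pics/{fn}.png",im[:,:,::-1])
    return c,im
def contours(im,lo,hi,amin):
    m=cv2.inRange(cv2.cvtColor(im,cv2.COLOR_RGB2HSV),lo,hi)
    m=cv2.morphologyEx(m,cv2.MORPH_OPEN,np.ones((3,3)))
    return [k for k in cv2.findContours(m,0,cv2.CHAIN_APPROX_NONE)[0] if cv2.contourArea(k)>amin]
def rect(c,k,z):
    "contour at height z -> centre x,y, sides, angle deg (mod 90) in the world, mm"
    p=(cast(c,k.reshape(-1,2),z)[:,:2]*1000).astype(np.float32)
    (x,y),s,a=cv2.minAreaRect(p); return np.round([x,y,*s,a],1)
def tool():
    s=read_state(); M=R.from_rotvec(s["tcp_rot"]).as_matrix()
    return s,s["tool_pos"],M
def yawdown(a):
    "tool pointing down, tool x axis at world angle a (rad)"
    c,s=np.cos(a),np.sin(a); return np.array([[c,s,0],[s,-c,0],[0,0,-1]])
def plan(p,a=None,n=None,frm=None):
    "rows (cm,deg) from the present pose to p [m] with tool x at world angle a; tool down"
    s,p0,M=tool(); 
    if frm is not None: p0,M=np.array(frm[0]),yawdown(frm[1])
    T=M if a is None else yawdown(a)
    rv=np.degrees(R.from_matrix(M.T@T).as_rotvec()); d=np.array(p)-p0
    if n is None: n=max(1,int(np.ceil(max(abs(rv).max()/10.6,np.linalg.norm(d)/.061))))
    out=[]
    for i in range(n):
        Mi=M@R.from_rotvec(np.radians(rv*i/n)).as_matrix()
        out.append(np.r_[Mi.T@d/n*100,rv/n])
    print(n,"rows"); print(np.array2string(np.array(out),precision=2,suppress_small=True))
E
python3 - <<'E'
from h import *
c,im=look("top")
for k in contours(im,(0,60,90),(30,255,255),150)+contours(im,(150,60,90),(180,255,255),150):
    x,y,w,h=cv2.boundingRect(k); print((x+w/2,y+h/2),rect(c,k,.01),np.median(im[k[:,0,1],k[:,0,0]],0))
print("knob",cast(c,[194,208],.2),cast(c,[194,208],.15)); print("plat",cast(c,[254,203],.024))
for k in contours(im,(0,0,60),(180,60,140),3000): print(rect(c,k,.01))
s,p,M=tool(); print(p,M); w=calibration("wrist"); W=R.from_rotvec(w["rvec"]).as_matrix(); o=-W.T@w["tvec"]; print("cam in tool",M.T@(o-p),"axes",M.T@W.T)
E
```

```text
(552.5, 323.0) [ 266.4 -743.8   38.5   64.9   87. ] [102.  44.   2.]
(39.5, 340.0) [204.9 716.1 218.1 112.4  11.6] [111.5  11.    6. ]
(336.0, 256.0) [ 449.9 -138.    64.5   64.2   74.4] [127. 101.  57.]
(47.0, 230.5) [521.9 710.1  92.  142.3   5.7] [119. 100.  65.]
(400.0, 209.5) [ 586.  -322.9   64.1   64.3   13. ] [124.  95.  51.]
(386.5, 256.5) [ 449.5 -282.8   63.7   63.9   10.2] [123.  67.  74.]
(344.0, 207.0) [ 593.1 -160.2   62.4   63.7   20.3] [130.   88.   90.5]
knob [[0.56699041 0.24219853 0.2       ]] [[0.57233149 0.25157794 0.15      ]]
plat [[0.60101541 0.10030477 0.024     ]]
[6.0840e+02 3.7300e+01 1.2394e+03 1.6907e+03 2.0000e-01]
[ 0.23304602 -0.63288739  0.23821511] [[ 9.38407733e-01  3.45529467e-01 -5.60488113e-04]
 [ 3.45529914e-01 -9.38406153e-01  1.72357082e-03]
 [ 6.95790135e-05 -1.81107760e-03 -9.99998358e-01]]
cam in tool [ 0.07521849 -0.00035851 -0.13533542] axes [[ 7.94130915e-04 -9.55292012e-01 -2.95662886e-01]
 [ 9.99999624e-01  6.55271541e-04  5.68738774e-04]
 [-3.49572133e-04 -2.95663226e-01  9.55292172e-01]]
```

```bash
python3 - <<'E'
from h import *
plan([.57,.14,.33],np.radians(13),n=15)
E
```

```text
15 rows
[[ 3.89 -4.06 -0.6  -0.01  0.    0.48]
 [ 3.85 -4.09 -0.6  -0.01  0.    0.48]
 [ 3.82 -4.12 -0.61 -0.01  0.    0.48]
 [ 3.78 -4.16 -0.61 -0.01  0.    0.48]
 [ 3.75 -4.19 -0.61 -0.01  0.    0.48]
 [ 3.71 -4.22 -0.61 -0.01  0.    0.48]
 [ 3.68 -4.25 -0.61 -0.01  0.    0.48]
 [ 3.64 -4.28 -0.61 -0.01  0.    0.48]
 [ 3.61 -4.31 -0.61 -0.01  0.    0.48]
 [ 3.57 -4.34 -0.61 -0.01  0.    0.48]
 [ 3.53 -4.37 -0.61 -0.01  0.    0.48]
 [ 3.5  -4.4  -0.61 -0.01  0.    0.48]
 [ 3.46 -4.43 -0.61 -0.01  0.    0.48]
 [ 3.42 -4.46 -0.61 -0.01  0.    0.48]
 [ 3.39 -4.49 -0.61 -0.01  0.    0.48]]
```

Emit:
move_arm(series=[8.5,3.9,-4.1,-0.6,0,0,0.5,8.5,3.9,-4.1,-0.6,0,0,0.5,8.5,3.8,-4.1,-0.6,0,0,0.5,8.5,3.8,-4.1,-0.6,0,0,0.5,8.5,3.8,-4.2,-0.6,0,0,0.5])

```text
time: 0.78
tool_pos: [0.3471, -0.3739, 0.2692]
tcp_rot: [-3.104, -0.483, -0.0]
wrist_force: [0.0, 0.7, 0.6]
width: 0.992
grip_force: 0.0
```

Emit:
move_arm(series=[8.5,3.7,-4.2,-0.6,0,0,0.5,8.5,3.7,-4.2,-0.6,0,0,0.5,8.5,3.7,-4.3,-0.6,0,0,0.5,8.5,3.6,-4.3,-0.6,0,0,0.5,8.5,3.6,-4.3,-0.6,0,0,0.5])

```text
time: 1.4
tool_pos: [0.461, -0.1173, 0.2994]
tcp_rot: [3.114, 0.415, 0.0]
wrist_force: [1.5, -0.5, -0.5]
width: 0.995
grip_force: 0.0
```

Emit:
move_arm(series=[8.5,3.5,-4.4,-0.6,0,0,0.5,8.5,3.5,-4.4,-0.6,0,0,0.5,8.5,3.5,-4.4,-0.6,0,0,0.5,8.5,3.4,-4.4,-0.6,0,0,0.5,8.5,3.4,-4.5,-0.6,0,0,0.5])

```text
time: 2.02
tool_pos: [0.5745, 0.1394, 0.3292]
tcp_rot: [3.122, 0.348, -0.0]
wrist_force: [1.4, -0.7, 0.9]
width: 0.997
grip_force: 0.0
```

```bash
python3 - <<'E'
from h import *
print(tool()[1:]); c,im=look("wrist","w1")
for nm,lo,hi in(("red",(0,130,60),(8,255,255)),("blue",(100,120,40),(130,255,255))):
    for k in contours(im,lo,hi,200): print(nm,cv2.boundingRect(k),cv2.minAreaRect(k))
E
```

```text
(array([0.57452183, 0.13941804, 0.32921502]), array([[ 9.75492136e-01,  2.20034251e-01, -1.42641283e-04],
       [ 2.20034197e-01, -9.75492105e-01, -3.23696149e-04],
       [-2.10369685e-04,  2.84377087e-04, -9.99999937e-01]]))
red (117, 162, 61, 30) ((147.6829833984375, 173.72421264648438), (55.64175033569336, 30.010648727416992), 21.037511825561523)
red (130, 144, 41, 22) ((148.67535400390625, 152.62867736816406), (16.327417373657227, 41.76106262207031), 73.1416015625)
blue (192, 148, 117, 25) ((249.75772094726562, 159.97877502441406), (116.0954818725586, 21.219911575317383), 1.6365771293640137)
blue (533, 0, 27, 42) ((546.0, 20.5), (41.0, 26.0), 90.0)
```

View pics/w1.png

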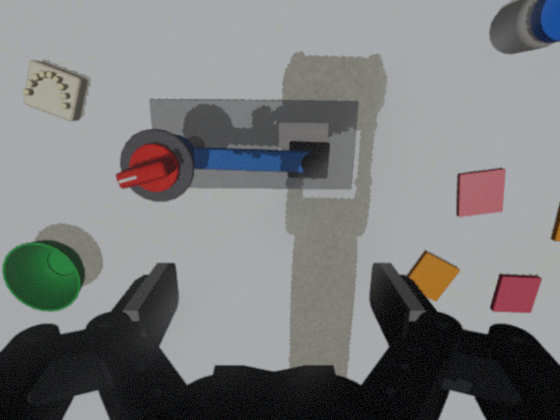

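The wrist view shows the red knob at about (150,168). Its bar runs from the white-marked end at (128,179) to about (178,160). The blue arm goes right to the black handle and pad at (315,160), and the platform's far corners are at (279,122) and (328,122).

```bash
python3 - <<'E'
import cv2
im=cv2.imread("pics/w1.png")[90:205,100:370]
cv2.imwrite("pics/w1c.png",cv2.resize(im,None,fx=2.9,fy=2.9,interpolation=cv2.INTER_CUBIC)*1)
E
```

```text
(no output)
```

View pics/w1c.png

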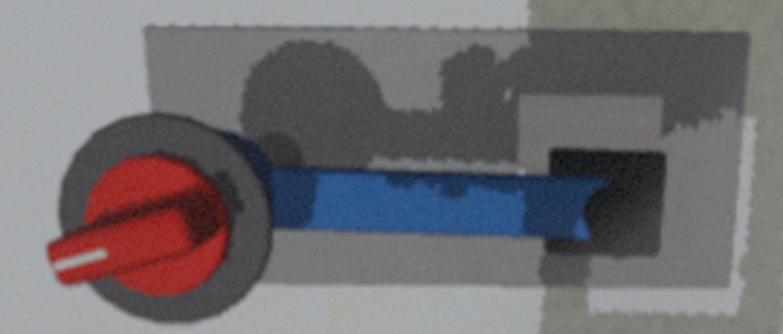

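The crop gives the slab corners and the platform's far edge, (519,95) to (663,95) in crop pixels. The collar centre is at about (166,218), and the bar's top face runs from (55,263) to (187,225).

```bash
python3 - <<'E'
from h import *
c=calibration("wrist"); f=lambda x,y,z:cast(c,[100+x/2.9,90+y/2.9],z)[0]
s=[f(146,27,.01),f(750,33,.01),f(735,287,.01)]; print("slab",np.round(s,4),[np.linalg.norm(s[i+1]-s[i]) for i in(0,1)])
d=s[0]-s[1]; th=np.arctan2(d[1],d[0]); print("press +y deg",np.degrees(th))
a,b=f(519,95,.024),f(663,95,.024); e=a-b; print("plat edge",a,b,np.linalg.norm(e),np.degrees(np.arctan2(e[1],e[0])))
y=np.array([np.cos(th),np.sin(th)]); x=np.array([y[1],-y[0]])
ctr=(a+b)[:2]/2-.032*x; post=ctr+.145*y; print("seat",ctr,"post",post)
for nm,p in(("collar",(166,218)),("disc",(157,225)),("bartop",(120,244))):
    print(nm,[ (z,np.round(1000*(f(*p,z)[:2]-post),1)) for z in(.1,.12,.14,.16,.18,.2)])
for z in(.14,.16,.18):
    u=f(55,263,z)-f(187,225,z); print(z,"bar dir",np.degrees(np.arctan2(u[1],u[0])),np.linalg.norm(u))
t=calibration("top"); print("top bar", [cast(t,[194,208],z)[0][:2]-post for z in(.12,.16,.2)])
E
```

```text
slab [[0.6176 0.323  0.01  ]
 [0.676  0.056  0.01  ]
 [0.5609 0.0282 0.01  ]] [np.float64(0.27335104757591977), np.float64(0.11840444508951393)]
press +y deg 102.32787059604689
plat edge [0.62665405 0.1517801  0.024     ] [0.64105939 0.0892501  0.024     ] 0.06416786730079423 102.97316202928633
seat [0.60259458 0.11368292] post [0.57163627 0.25533948]
collar [(0.1, array([-16. ,  19.9])), (0.12, array([-10.8,  13.7])), (0.14, array([-5.7,  7.5])), (0.16, array([-0.5,  1.3])), (0.18, array([ 4.6, -4.9])), (0.2, array([  9.8, -11.2]))]
disc [(0.1, array([-19.4,  22.9])), (0.12, array([-14.1,  16.5])), (0.14, array([-8.8, 10.2])), (0.16, array([-3.4,  3.8])), (0.18, array([ 1.9, -2.6])), (0.2, array([ 7.3, -8.9]))]
bartop [(0.1, array([-30.1,  36.1])), (0.12, array([-24.2,  29. ])), (0.14, array([-18.2,  21.9])), (0.16, array([-12.3,  14.8])), (0.18, array([-6.4,  7.7])), (0.2, array([-0.5,  0.6]))]
0.14 bar dir 118.60932213505436 0.04927027578949952
0.16 bar dir 118.60932213505451 0.04623965569499557
0.18 bar dir 118.60932213505451 0.04320903560049145
top bar [array([0.00389987, 0.00186611]), array([-0.00037299, -0.00563743]), array([-0.00464585, -0.01314096])]
```

```bash
python3 - <<'E'
from h import *
print(read_state()["q"]); plan([.5716,.2553,.25],np.radians(118.6))
E
```

```text
[0.20257142 0.06774021 1.66629436 0.00537269 1.40388536 1.54790707]
10 rows
[[  0.19  -1.08   0.8   -0.    -0.04 -10.57]
 [  0.38  -1.02   0.8   -0.    -0.04 -10.57]
 [  0.57  -0.93   0.8   -0.    -0.04 -10.57]
 [  0.73  -0.81   0.8   -0.    -0.04 -10.57]
 [  0.87  -0.67   0.8   -0.    -0.04 -10.57]
 [  0.97  -0.5    0.8   -0.    -0.04 -10.57]
 [  1.05  -0.31   0.8   -0.    -0.04 -10.57]
 [  1.09  -0.11   0.8   -0.    -0.04 -10.57]
 [  1.09   0.09   0.8   -0.    -0.04 -10.57]
 [  1.06   0.29   0.8   -0.    -0.04 -10.57]]
```

Emit:
move_arm(series=[8.5,0.2,-1.1,0.8,0,0,-10.6,8.5,0.4,-1.0,0.8,0,0,-10.6,8.5,0.6,-0.9,0.8,0,0,-10.6,8.5,0.7,-0.8,0.8,0,0,-10.6,8.5,0.9,-0.7,0.8,0,0,-10.6])

```text
time: 2.7
tool_pos: [0.5718, 0.1925, 0.2885]
tcp_rot: [-2.634, -1.712, 0.001]
wrist_force: [0.5, 0.7, 0.6]
width: 0.995
grip_force: 0.0
```

Emit:
move_arm(series=[8.5,1.0,-0.5,0.8,0,0,-10.6,8.5,1.0,-0.3,0.8,0,0,-10.6,8.5,1.1,-0.1,0.8,0,0,-10.6,8.5,1.1,0.1,0.8,0,0,-10.6,8.5,1.1,0.3,0.8,0,0,-10.6])

```text
time: 3.32
tool_pos: [0.5695, 0.2475, 0.2486]
tcp_rot: [-1.593, -2.707, 0.001]
wrist_force: [0.4, -0.3, -0.8]
width: 0.998
grip_force: 0.0
```

Emit:
move_arm(series=[5,0,0,0,0,0,0,5,0,0,0,0,0,0])

```text
time: 3.58
tool_pos: [0.5698, 0.2471, 0.2493]
tcp_rot: [1.605, 2.7, -0.001]
wrist_force: [-0.5, 0.3, -0.8]
width: 0.601
grip_force: 0.0
```

```bash
python3 - <<'E'
from h import *
c,im=look("wrist","w2"); s,p,M=tool(); print(p,M[:,0],s["width"])
for k in contours(im,(0,130,50),(8,255,255),200): print(cv2.minAreaRect(k))
plan([.5716,.2553,.184],np.radians(118.6))
E
```

```text
[0.56993121 0.24702272 0.24960514] [-4.78096925e-01  8.78307040e-01 -2.72809032e-04] 0.5859766512636568
((290.5, 211.5), (39.0, 27.0), 90.0)
((256.941162109375, 206.73529052734375), (28.640262603759766, 35.843204498291016), 59.036251068115234)
2 rows
[[ 0.32  0.27  3.28  0.01  0.01 -0.02]
 [ 0.32  0.27  3.28  0.01  0.01 -0.02]]
```

View pics/w2.png

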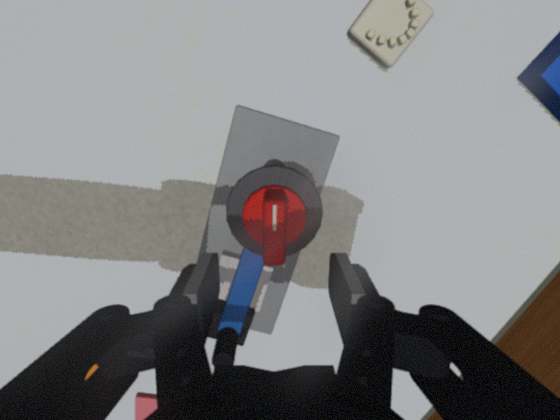

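The bar sits upright in the image at column 274, between rows 195 and 265. The collar centre is about (274,211), so the knob is already laterally centred.

```bash
python3 - <<'E'
from h import *
c=calibration("wrist"); s,p,M=tool()
for q,zs in(((274.5,211),(.155,.163,.17)),((274,213),(.165,.172,.18)),((274,231),(.19,.2,.21))):
    for z in zs:
        w=cast(c,q,z)[0]; print(q,z,np.round(w,4),np.round(M.T@(w-p)*1000,1))
E
```

```text
(274.5, 211) 0.155 [0.5707 0.2467 0.155 ] [-0.6  0.5 94.6]
(274.5, 211) 0.163 [0.5694 0.249  0.163 ] [ 2.   0.5 86.6]
(274.5, 211) 0.17 [0.5683 0.2511 0.17  ] [ 4.4  0.5 79.6]
(274, 213) 0.165 [0.5695 0.2481 0.165 ] [ 1.2  0.1 84.6]
(274, 213) 0.172 [0.5683 0.2502 0.172 ] [ 3.6  0.1 77.6]
(274, 213) 0.18 [0.567  0.2526 0.18  ] [ 6.3  0.1 69.6]
(274, 231) 0.19 [0.5711 0.2451 0.19  ] [-2.3  0.1 59.6]
(274, 231) 0.2 [0.5692 0.2486 0.2   ] [ 1.7  0.1 49.6]
(274, 231) 0.21 [0.5673 0.2521 0.21  ] [ 5.7  0.1 39.6]
```

Emit:
move_arm(series=[5,0.1,0,2.5,0,0,0,5,0.1,0,2.5,0,0,0,5,0,0,1.2,0,0,0,5,0,0,0,0,0,0])

```text
time: 4.12
tool_pos: [0.5684, 0.2487, 0.1866]
tcp_rot: [-1.602, -2.701, 0.002]
wrist_force: [0.3, 0.2, -0.3]
width: 0.584
grip_force: 0.0
```

Emit:
move_arm(series=[0,0,0,0,0,0,0,0,0,0,0,0,0,0,0,0,0,0,0,0,0,0,0,0,0,0,0,0], grip_force=30)

```text
time: 4.62
tool_pos: [0.569, 0.2491, 0.1889]
tcp_rot: [1.601, 2.702, 0.001]
wrist_force: [-3.8, -1.9, 6.1]
width: 0.153
grip_force: 31.7
```

Emit:
move_arm(series=[0,0,0,-0.2,0,0,0,0,0,0,0,0,0,-7,0,0,0,0,0,0,-9,0,0,0,0,0,0,-9,0,0,0,0,0,0,-9], grip_force=70)

```text
time: 5.25
tool_pos: [0.5685, 0.2486, 0.189]
tcp_rot: [-0.733, -3.054, 0.002]
wrist_force: [-1.6, -3.2, -0.3]
width: 0.149
grip_force: 70.1
```

Emit:
move_arm(series=[0,0,0,0,0,0,-9,0,0,0,0,0,0,-9,0,0,0,0,0,0,-9,0,0,0,0,0,0,-9,0,0,0,0,0,0,-6])

```text
time: 5.88
tool_pos: [0.5683, 0.2478, 0.1891]
tcp_rot: [0.405, -3.113, 0.003]
wrist_force: [-2.7, -5.6, 2.4]
width: 0.15
grip_force: 78.9
```

Emit:
move_arm(series=[0,0,0,0,0,0,-5,0,0,0,0,0,0,0,0,0,0,0,0,0,0])

```text
time: 6.25
tool_pos: [0.5683, 0.2478, 0.1892]
tcp_rot: [0.524, -3.095, 0.0]
wrist_force: [-2.2, -4.5, 2.9]
width: 0.149
grip_force: 117.0
```

```bash
python3 - <<'E'
from h import *
s,p,M=tool(); print(s["torque"],p,np.degrees(np.arctan2(M[1,0],M[0,0])),s["width"],s["grip_force"])
E
```

```text
[-0.90197372  0.37056775 -3.11200934] [0.56828688 0.24778459 0.18917473] -160.78416726060024 0.14906360075592964 117.0349505910201
```

Emit:
move_arm(series=[0,0,0,0,0,0,-2,0,0,0,0,0,0,0])

```text
time: 6.5
tool_pos: [0.5683, 0.2478, 0.1892]
tcp_rot: [0.575, -3.086, -0.001]
wrist_force: [-2.6, -4.5, 2.9]
width: 0.146
grip_force: 137.1
```

```bash
python3 - <<'E'
from h import *
s,p,M=tool(); print(s["torque"],p,np.degrees(np.arctan2(M[1,0],M[0,0])))
E
```

```text
[-0.88145026  0.4323914  -3.79686266] [0.56828322 0.24779111 0.18922996] -158.8833734614201
```

```bash
python3 - <<'E'
from h import *
plan([.598,.112,.29],np.radians(100),n=10,frm=([.5683,.2478,.289],np.radians(200.5)))
E
```

```text
10 rows
[[ 0.2  -1.38 -0.01  0.    0.   10.05]
 [-0.05 -1.39 -0.01  0.    0.   10.05]
 [-0.29 -1.36 -0.01  0.    0.   10.05]
 [-0.52 -1.29 -0.01  0.    0.   10.05]
 [-0.74 -1.18 -0.01  0.    0.   10.05]
 [-0.93 -1.03 -0.01  0.    0.   10.05]
 [-1.1  -0.85 -0.01  0.    0.   10.05]
 [-1.23 -0.65 -0.01  0.    0.   10.05]
 [-1.32 -0.42 -0.01  0.    0.   10.05]
 [-1.38 -0.19 -0.01  0.    0.   10.05]]
```

Emit:
move_arm(series=[6,0,0,0,0,0,0.5,6,0,0,0,0,0,0,6,0,0,0,0,0,0,6,0,0,-5,0,0,0,6,0,0,-5,0,0,0], grip_force=40)

```text
time: 7.12
tool_pos: [0.5684, 0.2494, 0.2895]
tcp_rot: [0.579, -3.086, 0.0]
wrist_force: [0.5, 0.2, 1.1]
width: 0.704
grip_force: 0.0
```

Emit:
move_arm(series=[6,0.2,-1.4,0,0,0,10,6,-0.1,-1.4,0,0,0,10,6,-0.3,-1.4,0,0,0,10,6,-0.5,-1.3,0,0,0,10,6,-0.7,-1.2,0,0,0,10])

```text
time: 7.75
tool_pos: [0.585, 0.1807, 0.2895]
tcp_rot: [0.788, 3.04, 0.001]
wrist_force: [0.9, -1.1, 0.4]
width: 0.702
grip_force: 0.0
```

Emit:
move_arm(series=[6,-0.9,-1.0,0,0,0,10,6,-1.1,-0.9,0,0,0,10,6,-1.2,-0.7,0,0,0,10,6,-1.3,-0.4,0,0,0,10,6,-1.4,-0.2,0,0,0,10])

```text
time: 8.38
tool_pos: [0.6002, 0.1131, 0.2895]
tcp_rot: [2.0, 2.423, 0.001]
wrist_force: [1.0, -0.3, -0.1]
width: 0.702
grip_force: 0.0
```

```bash
python3 - <<'E'
from h import *
read_camera("top"); c,im=look("wrist","w3"); s,p,M=tool(); print(p,np.degrees(np.arctan2(M[1,0],M[0,0])),s["width"])
E
```

```text
[0.60033121 0.11237016 0.28940229] 101.14643842050762 0.6985828187946418
```

View pics/w3.png

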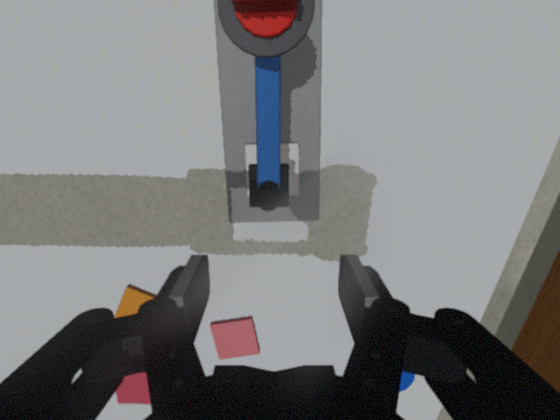

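The pad spans about (249–289, 165–207). The arm's tip and handle are at (268,190), and the platform's top edge runs from (246,143) to (299,143). The knob bar now lies crosswise.

```bash
python3 - <<'E'
from h import *
c=calibration("wrist"); post=np.array([.569,.249])
im=cv2.imread("pics/w3.png"); cv2.imwrite("pics/w3c.png",cv2.resize(im[130:250,210:330],None,fx=4.5,fy=4.5,interpolation=cv2.INTER_CUBIC))
for z in (.05,.07,.09,.11,.13):
    a,b,l,r=[cast(c,q,z)[0][:2] for q in((269,165),(269,207),(249,190),(289,190))]
    m=(a+b)/2-post; print(z,"len",np.linalg.norm(a-b),"wid",np.linalg.norm(l-r),"radius",np.linalg.norm(m),"ang",np.degrees(np.arctan2(m[1],m[0])))
q=cast(c,[(246,143),(299,143),(301,197)],.024); print("plat",q, np.linalg.norm(q[1]-q[0]))
E
```

```text
0.05 len 0.05022771719892491 wid 0.046607769320094763 radius 0.15901685293423334 ang -79.25662199342408
0.07 len 0.047546810362680984 wid 0.044120077377069425 radius 0.1539602464112365 ang -79.16818816846015
0.09 len 0.04486590352643705 wid 0.04163238543404397 radius 0.14890403157359566 ang -79.07374835259853
0.11 len 0.042184996690193176 wid 0.039144693491018734 radius 0.1438482497241196 ang -78.97266976243749
0.13 len 0.03950408985394924 wid 0.036657001547993284 radius 0.13879294817992593 ang -78.86422757602199
plat [[0.56244039 0.13338302 0.024     ]
 [0.62457475 0.14567352 0.024     ]
 [0.64153893 0.0805997  0.024     ]] 0.06333825490646476
```

View pics/w3c.png

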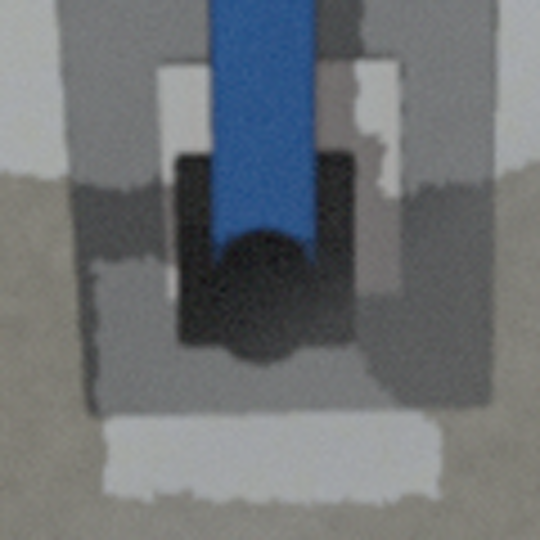

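The crop shows the handle's round top at about (262,308) crop pixels, with the pad below it square to the platform. The pad sits at about z 0.10, so lift is around 0.07.

```bash
python3 - <<'E'
from h import *
c=calibration("wrist"); s,p,M=tool(); post=np.array([.569,.249])
for z in(.14,.151,.16):
    w=cast(c,(268.2,198.4),z)[0]; print(z,w,np.linalg.norm(w[:2]-post),M.T@(w-p)*100)
E
```

```text
0.14 [0.59684747 0.10436222 0.14      ] 0.14729416008169702 [-0.71161234 -0.5050527  14.94026763]
0.151 [0.59640348 0.10754268 0.151     ] 0.14408720736494046 [-0.39147779 -0.48650899 13.84013363]
0.16 [0.59604021 0.11014488 0.16      ] 0.14146348384794885 [-0.12954953 -0.47133686 12.94002399]
```

Emit:
move_arm(series=[6,-0.2,-0.3,5,0,0,0,6,-0.2,-0.2,5,0,0,0,6,0,0,4,0,0,0,6,0,0,1.9,0,0,0,6,0,0,0,0,0,0])

```text
time: 9.1
tool_pos: [0.5949, 0.1086, 0.1291]
tcp_rot: [-1.99, -2.428, 0.003]
wrist_force: [-0.1, 1.0, -0.1]
width: 0.702
grip_force: 0.0
```

Emit:
move_arm(series=[0,0,0,0,0,0,0,0,0,0,0,0,0,0,0,0,0,0,0,0,0,0,0,0,0,0,0,0,0,0,0,0,0,0,0], grip_force=30)

```text
time: 9.72
tool_pos: [0.5966, 0.1083, 0.131]
tcp_rot: [1.993, 2.427, 0.002]
wrist_force: [0.9, -1.1, 1.3]
width: 0.222
grip_force: 30.5
```

Emit:
move_arm(series=[0,0.1,-1.3,0,0,0,5,0,0.2,-2.3,0,0,0,9,0,0.2,-2.3,0,0,0,9,0,0,0,0,0,0,0], grip_force=40)

```text
time: 10.22
tool_pos: [0.5357, 0.1094, 0.1302]
tcp_rot: [-2.435, -1.984, 0.001]
wrist_force: [0.0, -0.1, 0.4]
width: 0.216
grip_force: 39.5
```

```bash
python3 - <<'E'
from h import *
s,p,M=tool(); d=p[:2]-np.array([.569,.249]); print(p,np.degrees(np.arctan2(M[1,0],M[0,0])),s["width"],np.linalg.norm(d),np.degrees(np.arctan2(d[1],d[0])),s["wrist_force"])
E
```

```text
[0.53565939 0.10944941 0.13019961] 78.33303045521842 0.21592719027607912 0.1434780941162941 -103.43689279229403 [ 0.0205755  -0.08681684  0.36365548]
```

Emit:
move_arm(series=[0,0.2,-2.3,0,0,0,9,0,0.2,-2.3,0,0,0,9,0,0.2,-2.3,0,0,0,9,0,0.2,-2.3,0,0,0,9,0,0.1,-1.8,0,0,0,7])

```text
time: 10.85
tool_pos: [0.4498, 0.1707, 0.1311]
tcp_rot: [-2.995, -0.949, -0.011]
wrist_force: [10.9, 5.0, -5.5]
width: 0.217
grip_force: 39.9
```

Emit:
move_arm(series=[0,0,0,0,0,0,0,6,0,0,0,0,0,0,6,0,0,0,0,0,0,6,0,0,-6,0,0,0,6,0,0,-6,0,0,0])

```text
time: 11.48
tool_pos: [0.446, 0.1685, 0.2503]
tcp_rot: [2.994, 0.952, -0.006]
wrist_force: [0.7, 0.4, 0.2]
width: 0.703
grip_force: 0.0
```

```bash
python3 - <<'E'
from h import *
s,p,M=tool(); d=p[:2]-np.array([.569,.249]); print(p,np.degrees(np.arctan2(M[1,0],M[0,0])),s["width"],np.linalg.norm(d),np.degrees(np.arctan2(d[1],d[0])),s["wrist_force"],s["q"])
# view platform and blanks from above
plan([.58,.06,.28],np.radians(12.8))
E
```

```text
[0.44596577 0.16847331 0.2503303 ] 35.26561624680876 0.7027301320585869 0.14704410124028852 -146.79499713451622 [0.72463893 0.36728051 0.22340809] [ 3.09082112e-01 -1.22763196e-01  1.99588786e+00 -2.03025880e-04
  1.27237383e+00  1.26443927e+00]
3 rows
[[ 1.56  5.53 -1.   -0.    0.08  7.49]
 [ 2.27  5.28 -1.   -0.    0.08  7.49]
 [ 2.94  4.94 -0.99 -0.    0.08  7.49]]
```

```bash
python3 - <<'E'
from h import *
plan([.63,.105,.26],np.radians(12.8),n=4)
E
```

```text
4 rows
[[ 2.84  3.95 -0.26 -0.    0.06  5.62]
 [ 3.21  3.65 -0.25 -0.    0.06  5.62]
 [ 3.56  3.32 -0.25 -0.    0.06  5.62]
 [ 3.86  2.96 -0.25 -0.    0.06  5.62]]
```

Emit:
move_arm(series=[8.5,2.8,4.0,-0.3,0,0,5.6,8.5,3.2,3.7,-0.3,0,0,5.6,8.5,3.6,3.3,-0.2,0,0.2,5.6,8.5,3.9,3.0,-0.2,0,0.1,5.6,8.5,0,0,0,0,0,0])

```text
time: 12.1
tool_pos: [0.6341, 0.1027, 0.2591]
tcp_rot: [-3.122, -0.348, -0.006]
wrist_force: [-0.7, 0.7, -0.5]
width: 0.995
grip_force: 0.0
```

```bash
python3 - <<'E'
from h import *
c,im=look("wrist","w4"); s,p,M=tool(); print(p,M[:,0],M[:,2])
E
```

```text
[0.63231526 0.10356337 0.25908162] [0.9751751  0.22142059 0.00254093] [ 0.0022809   0.00143007 -0.99999638]
```

View pics/w4.png

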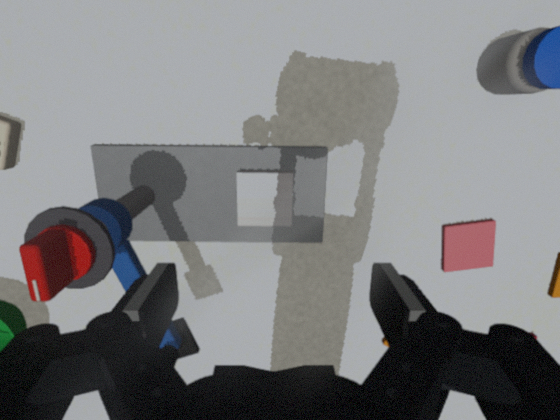

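The platform is now clear at (237–293, 171–227), the arm is swung aside to the lower left, and the pink blank is at (468,245).

```bash
cat >> h.py <<'E'
def quad(c,im,px,z,win=4):
    "refine 4 corner pixels in order, return corners px, centre, edge angles deg, sides mm"
    g=cv2.cvtColor(im,cv2.COLOR_RGB2GRAY)
    q=cv2.cornerSubPix(g,np.float32(px).reshape(-1,1,2),(win,win),(-1,-1),(3,40,.01)).reshape(-1,2)
    w=cast(c,q,z)[:,:2]; e=np.roll(w,-1,0)-w
    print(np.round(q,1).tolist(),"ctr",np.round(w.mean(0),4),"ang",np.round(np.degrees(np.arctan2(e[:,1],e[:,0])),1),"mm",np.round(np.linalg.norm(e,axis=1)*1000,1))
    return w
E
python3 - <<'E'
from h import *
c,im=look("wrist")
quad(c,im,[(237,171),(293,171),(294,227),(237,226)],.024)
quad(c,im,[(94,146),(327,147),(323,242)],.01)
for k in contours(im,(0,60,60),(30,255,255),800)+contours(im,(165,60,60),(180,255,255),800): print(cv2.boundingRect(k),rect(c,k,.01))
E
```

```text
[[237.60000610351562, 170.39999389648438], [294.5, 170.5], [292.3999938964844, 224.0], [238.5, 223.60000610351562]] ctr [0.5998 0.1059] ang [ -77.2 -168.3  102.5   11.9] mm [64.3 64.5 64.1 64.2]
[[91.0999984741211, 143.1999969482422], [327.0, 147.0], [323.1000061035156, 240.89999389648438]] ctr [0.6143 0.1295] ang [ -78.2 -166.9   78.8] mm [271.9 117.  298.4]
(443, 219, 54, 52) [ 592.6 -159.    65.3   65.9   20.2]
```

```bash
python3 - <<'E'
from h import *
plan([.5926,-.159,.13],np.radians(20.3),n=5)
E
```

```text
5 rows
[[-1.93  4.96  2.58 -0.01 -0.03 -1.49]
 [-2.06  4.91  2.58 -0.01 -0.03 -1.49]
 [-2.18  4.85  2.58 -0.01 -0.03 -1.49]
 [-2.31  4.79  2.58 -0.01 -0.03 -1.49]
 [-2.43  4.73  2.58 -0.01 -0.03 -1.49]]
```

Emit:
move_arm(series=[8.5,-1.9,5.0,2.6,0,0,-1.5,8.5,-2.1,4.9,2.6,0,0,-1.5,8.5,-2.2,4.9,2.6,0,0,-1.5,8.5,-2.3,4.8,2.6,0,0,-1.5,8.5,-2.4,4.7,2.5,0,-0.2,-1.5])

```text
time: 12.82
tool_pos: [0.592, -0.1592, 0.1304]
tcp_rot: [-3.091, -0.559, -0.002]
wrist_force: [1.1, -0.5, -0.1]
width: 0.993
grip_force: 0.0
```

Emit:
move_arm(series=[8.5,0,0,0,0,0,0])

```text
time: 12.95
tool_pos: [0.59, -0.1605, 0.1282]
tcp_rot: [-3.091, -0.55, 0.006]
wrist_force: [-0.4, 1.1, 0.3]
width: 0.996
grip_force: 0.0
```

```bash
cat >> h.py <<'E'
def blanks(z=.01,fn=None,amin=1500):
    c,im=look("wrist",fn); s,p,M=tool(); print("tcp",np.round(p,4),"yaw",np.degrees(np.arctan2(M[1,0],M[0,0])).round(2),"tilt",np.round(M[:2,2],4),"w",s["width"].round(3))
    out=[]
    for lo,hi in(((0,60,50),(30,255,255)),((165,60,50),(180,255,255))):
        for k in contours(im,lo,hi,amin):
            r=rect(c,k,z); print(cv2.boundingRect(k),r,im[int(k[:,0,1].mean()),int(k[:,0,0].mean())]); out.append(r)
            q=np.float32(cv2.approxPolyDP(k,.03*cv2.arcLength(k,True),True)).reshape(-1,2)
            if len(q)==4: quad(c,im,q,z)
    return out
E
python3 - <<'E'
from h import *
blanks(fn="w5")
E
```

```text
Traceback (most recent call last):
  File "h.py", line 53, in blanks
    c,im=look("wrist",fn); s,p,M=tool(); print("tcp",np.round(p,4),"yaw",np.degrees(np.arctan2(M[1,0],M[0,0])).round(2),"tilt",np.round(M[:2,2],4),"w",s["width"].round(3))
                                                                                                                                                       ^^^^^^^^^^^^^^^^
AttributeError: 'float' object has no attribute 'round'
```

```bash
sed -i 's/s\["width"\].round(3)/round(s["width"],3)/' h.py; python3 - <<'E'
from h import *
blanks(fn="w5")
E
```

```text
tcp [ 0.5926 -0.1583  0.1307] yaw 20.29 tilt [0.0006 0.0015] w 0.997
(161, 287, 87, 84) [ 450.8 -139.2   65.1   69.4   75.4] [111  71  30]
[[189.8000030517578, 285.5], [158.3000030517578, 345.70001220703125], [211.0, 370.0], [247.60000610351562, 320.29998779296875]] ctr [ 0.4502 -0.1404] ang [ 171.9 -100.2  -12.6   74.6] mm [72.5 55.2 67.  61. ]
(409, 229, 88, 76) [ 585.8 -321.3   66.1   67.5   13.4] [164 111  31]
(313, 342, 71, 43) [ 469.  -276.2   60.9   44.5   85.4] [149  65  76]
[[311.29998779296875, 364.70001220703125], [360.3999938964844, 384.5], [384.29998779296875, 352.3999938964844], [321.0, 342.0]] ctr [ 0.4649 -0.2766] ang [ -96.    -6.6   98.9 -176.9] mm [54.2 42.7 61.1 27.3]
(236, 160, 80, 77) [ 592.2 -160.7   63.3   62.8   20.3] [123  74  73]
```

View pics/w5.png

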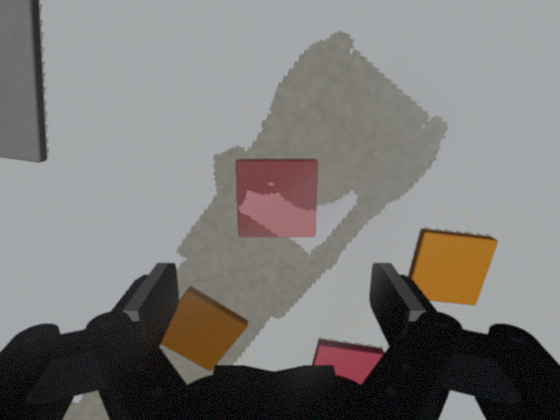

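The pink blank is square-on in this view at (236–316, 160–237), just below the tool, with the honey and rose blanks below and to the sides.

Emit:
move_arm(series=[8.2,-0.1,0.2,4,0,0,0,8.2,0,0,4,0,0,0,8.2,0,0,3,0,0,0,8.2,0,0,1.4,0,0,0,8.0,0,0,0,0,0,0])

```text
time: 13.68
tool_pos: [0.5936, -0.1597, 0.0067]
tcp_rot: [-3.091, -0.556, -0.002]
wrist_force: [-0.4, 0.1, -0.3]
width: 0.94
grip_force: 0.0
```

Emit:
move_arm(series=[6,0,0,0,0,0,0,5.5,0,0,0,0,0,0,5.5,0,0,0,0,0,0,5.5,0,0,0,0,0,0], grip_force=25)

```text
time: 14.18
tool_pos: [0.5956, -0.1613, 0.009]
tcp_rot: [3.091, 0.553, 0.008]
wrist_force: [-0.1, 2.2, 6.8]
width: 0.736
grip_force: 28.1
```

```bash
python3 - <<'E'
from h import *
blanks(fn="w6")
E
```

```text
tcp [ 0.5955 -0.1613  0.009 ] yaw 20.3 tilt [ 0.0054 -0.    ] w 0.736
(504, 321, 56, 71) [ 603.5 -303.7   55.5   24.1   69. ] [182 127  42]
[[510.6000061035156, 319.8999938964844], [501.70001220703125, 339.3999938964844], [558.5999755859375, 390.8999938964844], [559.7999877929688, 324.20001220703125]] ctr [ 0.6034 -0.2953] ang [-169.9 -110.9   34.6  104. ] mm [11.4 50.  42.8 25.2]
(201, 213, 146, 127) [ 593.1 -162.    64.    63.6   19.6] [133  69  73]
[[199.39999389648438, 215.1999969482422], [208.60000610351562, 339.0], [338.0, 338.0], [347.6000061035156, 216.5]] ctr [ 0.5925 -0.162 ] ang [-159.4  -69.2   19.9  109.8] mm [63.4 62.8 62.3 63.5]
```

View pics/w6.png

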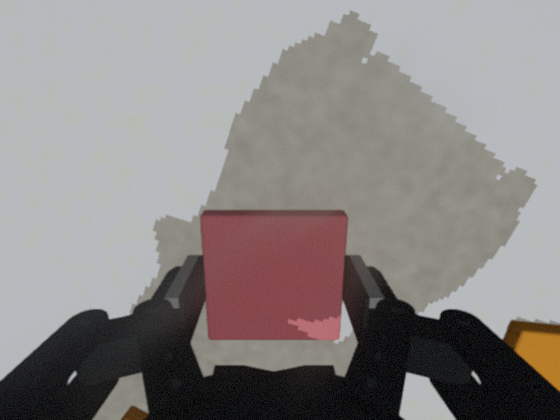

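The blank is held between the pads, at (201–347, 213–340) in the image. The fingertips had just touched the bench.

Emit:
move_arm(series=[5.5,0,0,-0.5,0,0,0,5.5,0,0,-1,0,0,0,5.5,0,0,-3,0,0,0,5.5,0,0,-4,0,0,0], grip_force=50)

```text
time: 14.72
tool_pos: [0.592, -0.1608, 0.0914]
tcp_rot: [-3.091, -0.553, 0.002]
wrist_force: [1.1, 0.7, -0.8]
width: 0.718
grip_force: 54.4
```

```bash
cat >> h.py <<'E'
def held(zoff=.001):
    "held blank's centre and yaw in the tool frame (mm, deg); its top is zoff behind the TCP"
    c,im=look("wrist"); s,p,M=tool(); best=None
    for lo,hi in(((0,60,40),(30,255,255)),((165,60,40),(180,255,255))):
        for k in contours(im,lo,hi,6000):
            x,y,w,h=cv2.boundingRect(k)
            if abs(x+w/2-274)<40: r=rect(c,k,p[2]+zoff); best=r; d=M.T@(np.array([r[0],r[1],0])/1000-[p[0],p[1],0]); print((x,y,w,h),"held ctr in tool mm",np.round(d[:2]*1000,1),"sides",r[2:4],"ang",r[4])
    print("tcp",np.round(p,4),"yaw",np.degrees(np.arctan2(M[1,0],M[0,0])).round(2),"w",round(s["width"],3),"grip",s["grip_force"],"f",s["wrist_force"].round(1))
SEAT=np.array([.5998,.1059]); SY=np.radians(12.2)
def over_seat(z,off=(0,0),n=None,frm=None):
    "plan TCP so that the held centre (tool mm) is over the seat"
    t=SEAT-yawdown(SY)[:2,:2]@(np.array(off)/1000); print(t); plan([t[0],t[1],z],SY,n,frm)
E
python3 - <<'E'
from h import *
held(); over_seat(.09,(-2.6,-.2))
E
```

```text
(202, 211, 145, 128) held ctr in tool mm [-1.5 -3.3] sides [61.5 60.1] ang 20.4
tcp [ 0.5964 -0.1621  0.0986] yaw 20.31 w 0.719 grip 54.4250750541687 f [ 2.  -0.6  2.5]
[0.60238355 0.10625396]
5 rows
[[ 1.97 -4.99  0.16  0.05 -0.09  1.62]
 [ 1.83 -5.05  0.16  0.05 -0.09  1.62]
 [ 1.69 -5.1   0.17  0.05 -0.09  1.62]
 [ 1.54 -5.14  0.17  0.05 -0.09  1.62]
 [ 1.4  -5.18  0.17  0.05 -0.09  1.62]]
```

```bash
sed -i 's/c,im=look("wrist"); s,p,M=tool(); best/s,p,M=tool(); c,im=look("wrist"); best/; s/c,im=look("wrist",fn); s,p,M=tool(); print/s,p,M=tool(); c,im=look("wrist",fn); print/' h.py; python3 - <<'E'
from h import *
held(); over_seat(.09,(-2.6,-.2),n=5)
E
```

```text
(201, 212, 146, 127) held ctr in tool mm [-2.2 -0.3] sides [64.2 63.8] ang 20.1
tcp [ 0.5964 -0.1621  0.0986] yaw 20.31 w 0.719 grip 54.4250750541687 f [ 2.  -0.6  2.5]
[0.60238355 0.10625396]
5 rows
[[ 1.96 -5.    0.14  0.06 -0.11  1.62]
 [ 1.82 -5.06  0.14  0.06 -0.11  1.62]
 [ 1.67 -5.11  0.14  0.06 -0.11  1.62]
 [ 1.53 -5.15  0.14  0.06 -0.11  1.62]
 [ 1.38 -5.19  0.15  0.06 -0.11  1.62]]
```

Emit:
move_arm(series=[5.5,2.0,-5.0,0.1,0,0,1.6,5.5,1.8,-5.1,0.1,0,0,1.6,5.5,1.7,-5.1,0.1,0,0,1.6,5.5,1.5,-5.2,0.1,0,0,1.6,5.5,1.4,-5.2,0.1,0,0,1.6])

```text
time: 15.45
tool_pos: [0.5978, 0.11, 0.0864]
tcp_rot: [-3.123, -0.335, -0.001]
wrist_force: [0.3, 0.1, -0.7]
width: 0.718
grip_force: 54.4
```

Emit:
move_arm(series=[5.5,0,0,0,0,0,0,5.5,0,0,0,0,0,0])

```text
time: 15.7
tool_pos: [0.598, 0.1084, 0.0864]
tcp_rot: [3.123, 0.339, 0.001]
wrist_force: [-1.2, -0.6, -0.1]
width: 0.72
grip_force: 54.5
```

```bash
python3 - <<'E'
from h import *
held(); over_seat(.04,(-2.2,-.2),n=2)
E
```

```text
(200, 210, 148, 129) held ctr in tool mm [-1.8 -0.6] sides [65.4 64.6] ang 12.4
tcp [0.598  0.1084 0.0864] yaw 12.39 w 0.72 grip 54.4662219285965 f [-1.2 -0.6 -0.1]
[0.60199258 0.10616943]
2 rows
[[ 0.17  0.12  2.32  0.   -0.02  0.05]
 [ 0.17  0.12  2.32  0.   -0.02  0.05]]
```

Emit:
move_arm(series=[5.5,0.2,0.1,2.3,0,0,0.1,5.5,0.15,0.15,2.3,0,0,0.1,5.5,0,0,0,0,0,0,5.5,0,0,0,0,0,0])

```text
time: 16.25
tool_pos: [0.6029, 0.1059, 0.0415]
tcp_rot: [-3.124, -0.329, -0.003]
wrist_force: [-0.3, 0.1, -0.1]
width: 0.718
grip_force: 54.5
```

```bash
python3 - <<'E'
from h import *
held(); over_seat(.034,(-2.2,-.3),n=1)
E
```

```text
(198, 210, 150, 130) held ctr in tool mm [-2.  -1.5] sides [65.9 66.4] ang 12.1
tcp [0.6029 0.1059 0.0415] yaw 12.03 w 0.718 grip 54.471779465675354 f [-0.3  0.1 -0.1]
[0.60201371 0.10607169]
1 rows
[[-0.14 -0.02  0.8  -0.   -0.19 -0.15]]
```

Emit:
move_arm(series=[5.5,-0.1,0,0.5,0,0,0,5.5,0,0,0.2,0,0,0,5.5,0,0,0,0,0,0,5.5,0,0,0,0,0,0])

```text
time: 16.8
tool_pos: [0.6016, 0.1068, 0.034]
tcp_rot: [-3.124, -0.332, -0.003]
wrist_force: [0.2, -0.1, -0.1]
width: 0.724
grip_force: 54.5
```

Emit:
move_arm(series=[7.4,0,0,0,0,0,0,7.4,0,0,0,0,0,0,7.8,0,0,-3,0,0,0,7.8,0,0,-6,0,0,0,7.8,1.5,0,-6,0,0,0])

```text
time: 17.42
tool_pos: [0.6147, 0.1096, 0.1847]
tcp_rot: [-3.124, -0.331, 0.001]
wrist_force: [1.5, -0.1, -0.2]
width: 0.911
grip_force: 0.0
```

Emit:
move_arm(series=[8.5,0,0,-2,0,0,0,8.5,0,0,0,0,0,0])

```text
time: 17.68
tool_pos: [0.6171, 0.1099, 0.2061]
tcp_rot: [-3.124, -0.331, -0.009]
wrist_force: [-0.7, 0.3, -0.1]
width: 0.997
grip_force: 0.0
```

```bash
python3 - <<'E'
from h import *
blanks(z=.034,fn="w7"); im=cv2.imread("pics/w7.png"); cv2.imwrite("pics/w7c.png",cv2.resize(im[110:270,80:360],None,fx=2.8,fy=2.8,interpolation=cv2.INTER_CUBIC))
E
```

```text
tcp [0.6171 0.1099 0.2061] yaw 12.12 tilt [0.0056 0.0011] w 0.997
(240, 171, 68, 65) [598.7 106.4  64.6  63.6  12. ] [159 109 114]
[[240.0, 172.0], [242.1999969482422, 233.5], [304.70001220703125, 234.60000610351562], [308.3999938964844, 173.5]] ctr [0.5985 0.1058] ang [-167.5  -79.    10.4  100.9] mm [62.1 62.2 61.9 64.4]
```

View pics/w7c.png

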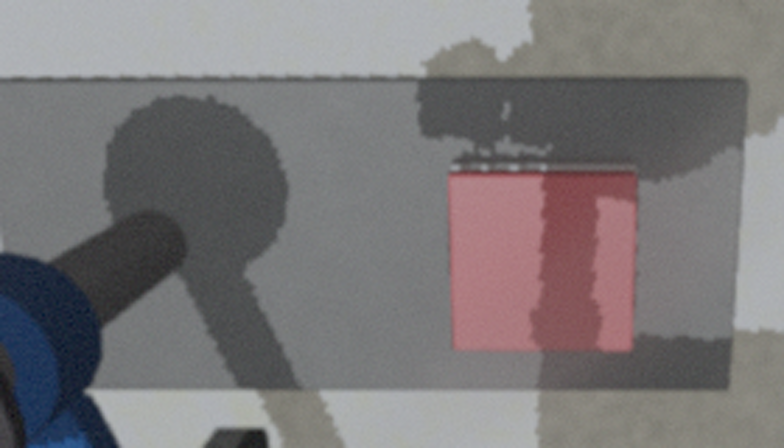

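The blank lies on the platform and is aligned left to right. A thin bright strip of platform shows along the far edge, at crop y of about 163–171, so the blank sits roughly 2 mm towards press −x.

```bash
python3 - <<'E'
from h import *
c=calibration("wrist"); im=cv2.imread("pics/w7.png")[:,:,::-1].astype(int)
for col in((245,255),(258,272),(290,302)): print(col,[im[r,col[0]:col[1]].mean(0).astype(int).tolist() for r in range(164,178)])
print([im[r,260:285].mean(0).astype(int).tolist() for r in range(228,242)])
s,p,M=tool()
for r,z in((167.5,.024),(168,.024),(170.5,.034),(171,.024),(172,.034),(235,.034),(235,.024)): print(r,z,((M.T@(cast(c,(274,r),z)[0]-[*SEAT,0]))*1000)[0].round(1))
E
```

```text
(245, 255) [[104, 106, 106], [93, 93, 93], [79, 78, 78], [79, 77, 77], [98, 97, 97], [116, 114, 115], [112, 104, 105], [106, 71, 74], [141, 82, 87], [170, 115, 119], [175, 129, 134], [174, 131, 134], [174, 129, 134], [174, 128, 133]]
(258, 272) [[110, 110, 111], [92, 91, 92], [78, 76, 77], [80, 77, 77], [102, 101, 103], [121, 119, 120], [113, 106, 107], [105, 71, 73], [140, 81, 86], [169, 113, 117], [175, 127, 132], [174, 128, 133], [174, 128, 132], [174, 128, 133]]
(290, 302) [[82, 81, 81], [81, 79, 80], [78, 76, 76], [79, 74, 74], [90, 85, 85], [105, 100, 100], [105, 94, 94], [95, 66, 66], [106, 60, 63], [125, 72, 75], [132, 76, 80], [130, 76, 80], [130, 77, 80], [130, 77, 81]]
[[147, 100, 104], [147, 100, 103], [146, 100, 103], [148, 101, 104], [149, 102, 106], [149, 103, 106], [143, 102, 105], [127, 102, 103], [116, 107, 108], [114, 108, 109], [114, 108, 109], [114, 109, 109], [113, 107, 108], [114, 109, 109]]
167.5 0.024 30.9
168 0.024 30.4
170.5 0.034 30.0
171 0.024 27.5
172 0.034 28.6
235 0.034 -34.7
235 0.024 -38.9
```

```bash
python3 - <<'E'
from h import *
plan([.6016,.1068,.0345],SY,n=4)
E
```

```text
4 rows
[[-0.36 -0.    4.22 -0.   -0.02 -0.02]
 [-0.36 -0.    4.22 -0.   -0.02 -0.02]
 [-0.36 -0.    4.22 -0.   -0.02 -0.02]
 [-0.36 -0.    4.22 -0.   -0.02 -0.02]]
```

Emit:
move_arm(series=[8,-0.8,0,5,0,0,0,8,-0.7,0,5,0,0,0,7.6,0,0,5,0,0,0,7.6,0,0,1.9,0,0,0,7.6,0,0,0,0,0,0])

```text
time: 18.35
tool_pos: [0.5989, 0.1063, 0.0319]
tcp_rot: [-3.124, -0.331, 0.007]
wrist_force: [-0.3, -0.8, 0.7]
width: 0.894
grip_force: 0.0
```

Emit:
move_arm(series=[5.5,0,0,0,0,0,0,5.5,0,0,0,0,0,0,5.5,0,0,0,0,0,0,5.5,0,0,-0.1,0,0,0,5.5,0.25,0,0,0,0,0], grip_force=30)

```text
time: 18.98
tool_pos: [0.6037, 0.107, 0.0379]
tcp_rot: [-3.124, -0.332, -0.001]
wrist_force: [-8.0, -2.8, 16.3]
width: 0.642
grip_force: 8.3
```

Emit:
move_arm(series=[5.5,0,0,0,0,0,0,5.5,0,0,0,0,0,0,7.4,0,0,0,0,0,0,7.4,0,0,0,0,0,0,7.8,0,0,-3,0,0,0])

```text
time: 19.6
tool_pos: [0.6007, 0.1067, 0.0626]
tcp_rot: [-3.124, -0.331, 0.009]
wrist_force: [0.5, 0.1, -0.9]
width: 0.915
grip_force: 0.0
```

Emit:
move_arm(series=[8,0.5,0,-6,0,0,0,8.5,1,0,-6,0,0,0,8.5,0,0,-2,0,0,0,8.5,0,0,0,0,0,0,8.5,0,0,0,0,0,0])

```text
time: 20.23
tool_pos: [0.6166, 0.11, 0.203]
tcp_rot: [-3.124, -0.332, 0.005]
wrist_force: [-0.3, -0.0, 0.0]
width: 0.996
grip_force: 0.0
```

```bash
cat >> h.py <<'E'
def edges(ztop,r0=155,r1=185,cols=((255,268),(285,300)),fn=None):
    "profile through the far edge of the pile"
    s,p,M=tool(); c,im=look("wrist",fn); print("tcp",np.round(p,4),"tilt",np.round(M[:2,2],4))
    for a,b in cols:
        print(a,b,[(r,*im[r,a:b].mean(0).astype(int).tolist()) for r in range(r0,r1)])
    for r in range(r0,r1,2): print(r,*[((M.T@(cast(c,(274,r),z)[0]-[*SEAT,0]))*1000)[0].round(1) for z in(.024,ztop)],end=" | ")
    print()
    return c,im
E
python3 - <<'E'
from h import *
edges(.034,162,180,fn="w8"); blanks(z=.034)
E
```

```text
tcp [0.6166 0.11   0.203 ] tilt [-0.003  -0.0001]
255 268 [(162, 108, 108, 109), (163, 93, 93, 95), (164, 81, 80, 81), (165, 76, 73, 73), (166, 85, 82, 82), (167, 110, 108, 109), (168, 120, 114, 115), (169, 106, 83, 85), (170, 127, 74, 77), (171, 161, 102, 107), (172, 174, 122, 127), (173, 175, 129, 133), (174, 174, 128, 132), (175, 175, 128, 133), (176, 175, 128, 133), (177, 174, 127, 133), (178, 174, 128, 132), (179, 174, 126, 131)]
285 300 [(162, 82, 83, 83), (163, 82, 80, 81), (164, 80, 78, 78), (165, 77, 73, 73), (166, 81, 77, 76), (167, 97, 92, 92), (168, 107, 98, 97), (169, 99, 76, 77), (170, 101, 60, 62), (171, 119, 66, 70), (172, 128, 73, 77), (173, 130, 74, 78), (174, 130, 74, 78), (175, 131, 76, 80), (176, 130, 75, 79), (177, 130, 76, 80), (178, 135, 82, 85), (179, 141, 88, 92)]
162 36.5 38.3 | 164 34.6 36.4 | 166 32.7 34.5 | 168 30.7 32.7 | 170 28.8 30.8 | 172 26.8 28.9 | 174 24.9 27.0 | 176 22.9 25.1 | 178 20.9 23.2 | 
tcp [0.6163 0.11   0.2025] yaw 12.11 tilt [-0.004  -0.0002] w 0.994
(240, 169, 68, 66) [598.9 106.1  65.   63.9  12. ] [132  80  82]
```

Emit:
move_arm(series=[8,-0.8,0,5,0,0,0,8,-0.7,0,5,0,0,0,7.6,0,0,5,0,0,0,7.6,0,0,2.5,0,0,0,7.6,0,0,0,0,0,0])

```text
time: 20.95
tool_pos: [0.5997, 0.1066, 0.0262]
tcp_rot: [-3.124, -0.331, 0.012]
wrist_force: [1.1, 0.3, 0.6]
width: 0.892
grip_force: 0.0
```

Emit:
move_arm(series=[7.6,0,0,0,0,0,0,5.5,0,0,0,0,0,0,5.5,0,0,0,0,0,0,5.5,0,0,0,0,0,0,5.5,0,0,0,0,0,0], grip_force=25)

```text
time: 21.58
tool_pos: [0.6056, 0.1075, 0.0328]
tcp_rot: [-3.124, -0.331, -0.008]
wrist_force: [0.1, -0.7, 6.2]
width: 0.734
grip_force: 28.1
```

```bash
python3 - <<'E'
from h import *
held(.007)
E
```

```text
(199, 218, 150, 129) held ctr in tool mm [-2.2 -0.6] sides [63.3 65.5] ang 12.1
tcp [0.6056 0.1075 0.0328] yaw 12.11 w 0.734 grip 28.099340200424194 f [ 0.1 -0.7  6.2]
```

```bash
python3 - <<'E'
from h import *
held(.0012); s,p,M=tool(); print(M.T@(p-[*SEAT,0])*1000)
E
```

```text
(199, 218, 149, 130) held ctr in tool mm [-6.  -0.3] sides [66.7 67.6] ang 12.1
tcp [0.6056 0.1074 0.0328] yaw 12.11 w 0.738 grip 28.10002237558365 f [-0.3  0.6  6.2]
[  6.17451049  -0.29942372 -32.84645774]
```

Emit:
move_arm(series=[5.5,0.17,0,0,0,0,0,5.5,0,0,0,0,0,0,5.5,0,0,0,0,0,0,7.4,0,0,0,0,0,0,7.6,0,0,0,0,0,0])

```text
time: 22.3
tool_pos: [0.6055, 0.1076, 0.0308]
tcp_rot: [-3.124, -0.331, -0.002]
wrist_force: [-0.3, 0.4, -0.2]
width: 0.889
grip_force: 0.0
```

Emit:
move_arm(series=[7.8,0,0,-3,0,0,0,8,0.5,0,-6,0,0,0,8.5,1,0,-6,0,0,0,8.5,0,0,-2,0,0,0,8.5,0,0,0,0,0,0])

```text
time: 22.92
tool_pos: [0.6211, 0.1108, 0.2026]
tcp_rot: [-3.124, -0.331, -0.008]
wrist_force: [-0.3, 0.2, -0.6]
width: 0.999
grip_force: 0.0
```

Emit:
move_arm(series=[8.5,0,0,0,0,0,0])

```text
time: 23.05
tool_pos: [0.6182, 0.1104, 0.1981]
tcp_rot: [-3.124, -0.331, 0.005]
wrist_force: [-0.6, -0.8, 0.2]
width: 0.995
grip_force: 0.0
```

```bash
python3 - <<'E'
from h import *
edges(.034,160,176,cols=((255,268),),fn="w9"); blanks(z=.034)
im=cv2.imread("pics/w9.png"); cv2.imwrite("pics/w9c.png",cv2.resize(im[140:260,220:330],None,fx=5,fy=5,interpolation=cv2.INTER_CUBIC))
E
```

```text
tcp [0.6182 0.1104 0.1981] tilt [-0.003  -0.0001]
255 268 [(160, 95, 95, 97), (161, 99, 100, 100), (162, 111, 111, 113), (163, 121, 122, 123), (164, 117, 118, 119), (165, 101, 101, 102), (166, 88, 87, 88), (167, 79, 77, 78), (168, 77, 74, 74), (169, 88, 86, 85), (170, 108, 102, 104), (171, 106, 94, 95), (172, 103, 67, 70), (173, 139, 81, 86), (174, 169, 112, 117), (175, 175, 127, 132)]
160 41.0 42.7 | 162 39.2 40.9 | 164 37.3 39.1 | 166 35.4 37.2 | 168 33.5 35.4 | 170 31.5 33.5 | 172 29.6 31.7 | 174 27.7 29.8 | 
tcp [0.618  0.1103 0.1976] yaw 12.11 tilt [-0.0038 -0.0002] w 0.995
(240, 171, 69, 67) [599.5 106.2  65.3  63.9  12.2] [134  86  88]
```

View pics/w9c.png

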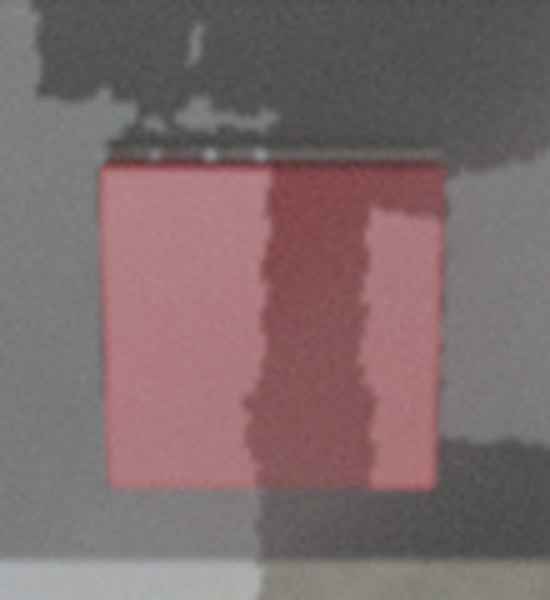

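The crop shows only a thin platform strip left on the far side, roughly 1–1.5 mm, and left and right are flush. I'll square the whole pile against the platform by pinching it at the end. Next blank.

```bash
python3 - <<'E'
from h import *
plan([.4505,-.1395,.13],np.radians(-15.2),n=6)
E
```

```text
6 rows
[[-3.6   3.49  1.14  0.    0.04  4.55]
 [-3.31  3.76  1.14  0.    0.04  4.55]
 [-3.    4.01  1.13  0.    0.04  4.55]
 [-2.68  4.24  1.13  0.    0.04  4.55]
 [-2.33  4.44  1.13  0.    0.04  4.55]
 [-1.97  4.61  1.13  0.    0.04  4.55]]
```

Emit:
move_arm(series=[8.5,-3.6,3.5,1.1,0,0,4.5,8.5,-3.3,3.8,1.1,0,0,4.6,8.5,-3.0,4.0,1.1,0,0,4.5,8.5,-2.7,4.2,1.1,0,0,4.6,8.5,-2.3,4.4,1.1,0,0,4.5])

```text
time: 23.78
tool_pos: [0.4787, -0.0981, 0.1433]
tcp_rot: [-3.127, 0.293, 0.003]
wrist_force: [0.5, 0.5, -0.5]
width: 0.998
grip_force: 0.0
```

Emit:
move_arm(series=[8.5,-2.0,4.6,1.1,0,0,4.6,8.5,0,0,0,0,0,0,8.5,0,0,0,0,0,0])

```text
time: 24.15
tool_pos: [0.4526, -0.1385, 0.1336]
tcp_rot: [-3.112, 0.416, -0.0]
wrist_force: [0.4, -0.8, 0.6]
width: 0.995
grip_force: 0.0
```

```bash
python3 - <<'E'
from h import *
for r in blanks():
    if np.hypot(r[0]-450,r[1]+140)<50: plan([r[0]/1000,r[1]/1000,.003],np.radians(r[4] if r[4]<45 else r[4]-90),n=4)
E
```

```text
tcp [ 0.4526 -0.1385  0.1336] yaw -15.22 tilt [0.0002 0.0016] w 0.995
(236, 163, 80, 77) [ 448.8 -138.8   64.1   64.6   74.8] [161 127  66]
[[236.39999389648438, 162.5], [237.6999969482422, 238.1999969482422], [312.5, 238.89999389648438], [315.29998779296875, 163.1999969482422]] ctr [ 0.4491 -0.1389] ang [ 163.9 -105.7  -15.1   74.3] mm [64.3 63.1 64.4 62. ]
(403, 102, 99, 105) [ 449.  -282.8   64.1   64.7    9.8] [152  74  81]
[[482.20001220703125, 100.69999694824219], [404.0, 135.0], [426.5, 207.10000610351562], [502.5, 175.3000030517578]] ctr [ 0.449  -0.2837] ang [  99.3 -171.7  -80.4   10.1] mm [61.7 63.4 63.6 63. ]
4 rows
[[-0.11  0.05  3.28 -0.02 -0.01  0.01]
 [-0.11  0.05  3.28 -0.02 -0.01  0.01]
 [-0.1   0.05  3.28 -0.02 -0.01  0.01]
 [-0.1   0.04  3.28 -0.02 -0.01  0.01]]
```

Emit:
move_arm(series=[8.2,-0.3,0.1,4,0,0,0,8.2,-0.3,0.1,4,0,0,0,8.0,0,0,3,0,0,0,7.8,0,0,2.0,0,0,0,7.8,0,0,0,0,0,0])

```text
time: 24.82
tool_pos: [0.4462, -0.1374, 0.003]
tcp_rot: [-3.113, 0.411, 0.003]
wrist_force: [-0.3, -0.4, 0.1]
width: 0.911
grip_force: 0.0
```

Emit:
move_arm(series=[7.8,0,0,0,0,0,0,5.5,0,0,0,0,0,0,5.5,0,0,0,0,0,0,5.5,0,0,0,0,0,0,5.5,0,0,0,0,0,0], grip_force=30)

```text
time: 25.45
tool_pos: [0.4485, -0.1393, 0.006]
tcp_rot: [-3.113, 0.416, -0.007]
wrist_force: [-0.4, 2.3, 6.8]
width: 0.737
grip_force: 33.5
```

```bash
python3 - <<'E'
from h import *
s,p,M=tool();held(.01-p[2])
E
```

```text
(195, 205, 167, 134) held ctr in tool mm [1.  1.7] sides [75.2 66. ] ang 74.9
tcp [ 0.4485 -0.1393  0.006 ] yaw -15.2 w 0.737 grip 33.454989194869995 f [-0.4  2.3  6.8]
```

Emit:
move_arm(series=[5.5,0,0,-0.5,0,0,0,5.5,0,0,-1.5,0,0,0,5.5,0,0,-4,0,0,0,5.5,0,0,-5,0,0,0,5.5,0,0,0,0,0,0], grip_force=50)

```text
time: 26.12
tool_pos: [0.4505, -0.1407, 0.12]
tcp_rot: [3.112, -0.415, 0.018]
wrist_force: [-0.1, -0.6, -0.4]
width: 0.729
grip_force: 54.9
```

```bash
cat >> h.py <<'E'
def heldx(zoff,fn=None):
    "far/near top edges of the held blank in tool x (mm), by saturation jump down the middle columns; sides in y"
    s,p,M=tool(); c,im=look("wrist",fn); h=cv2.cvtColor(im,cv2.COLOR_RGB2HSV)[:,:,1].astype(int)
    col=h[150:380,255:292].mean(1); on=np.where(col>70)[0]+150
    f=lambda r:(M.T@(cast(c,(273.6,r),p[2]+zoff)[0]-p))[0]*1000
    print("rows",on[0],on[-1],"far x",f(on[0]).round(1),"near x",f(on[-1]).round(1),"ctr by far",f(on[0]).round(1)-32)
    print("tcp",np.round(p,4),"yaw",np.degrees(np.arctan2(M[1,0],M[0,0])).round(2),"w",round(s["width"],3),"grip",round(s["grip_force"]))
E
python3 - <<'E'
from h import *
heldx(.004,"w10"); over_seat(.11,(-1,0),n=6)
c=calibration("wrist");s,p,M=tool()
print("blank1",[(M.T@(cast(c,(273.6,r),p[2]+.001)[0]-p))[0]*1000-32 for r in(211,212)])
E
```

```text
rows 205 378 far x 33.9 near x -55.3 ctr by far 1.8999999999999986
tcp [ 0.4505 -0.1407  0.12  ] yaw -15.19 w 0.729 grip 55
[0.60077742 0.10611132]
6 rows
[[ 1.37 -4.62  0.14  0.01 -0.07 -4.56]
 [ 1.74 -4.5   0.14  0.01 -0.07 -4.56]
 [ 2.09 -4.35  0.13  0.01 -0.07 -4.56]
 [ 2.43 -4.17  0.13  0.01 -0.07 -4.56]
 [ 2.75 -3.96  0.13  0.01 -0.07 -4.56]
 [ 3.06 -3.73  0.13  0.01 -0.07 -4.56]]
blank1 [np.float64(-1.6520322756380708), np.float64(-2.100691112168459)]
```

Emit:
move_arm(series=[5.5,1.4,-4.6,0.1,0,0,-4.6,5.5,1.7,-4.5,0.1,0,0,-4.6,5.5,2.1,-4.3,0.1,0,0,-4.5,5.5,2.4,-4.2,0.1,0,0,-4.5,5.5,2.7,-4.0,0.1,0,0,-4.6])

```text
time: 26.8
tool_pos: [0.5717, 0.0672, 0.108]
tcp_rot: [-3.134, -0.213, 0.003]
wrist_force: [0.7, -0.2, -0.7]
width: 0.729
grip_force: 54.9
```

Emit:
move_arm(series=[5.5,3.1,-3.7,0.1,0,0,-4.6,5.5,0,0,2,0,0,0,5.5,0,0,2,0,0,0,5.5,0,0,0,0,0,0,5.5,0,0,0,0,0,0])

```text
time: 27.42
tool_pos: [0.5977, 0.1057, 0.0684]
tcp_rot: [-3.124, -0.332, -0.0]
wrist_force: [0.3, -0.4, -0.5]
width: 0.73
grip_force: 54.9
```

```bash
python3 - <<'E'
from h import *
heldx(.004); over_seat(.0415,(-.3,0),n=1)
E
```

```text
rows 183 337 far x 43.5 near x -31.4 ctr by far 11.5
tcp [0.5977 0.1057 0.0684] yaw 12.13 w 0.73 grip 55
[0.60009322 0.1059634 ]
1 rows
[[ 0.15  0.03  2.77 -0.01 -0.11 -0.07]]
```

Emit:
move_arm(series=[5.5,0.2,0,1.8,0,0,0,5.5,0,0,0.7,0,0,0,5.5,0,0,0.2,0,0,0,5.5,0,0,0,0,0,0,5.5,0,0,0,0,0,0])

```text
time: 28.1
tool_pos: [0.6009, 0.1073, 0.0423]
tcp_rot: [-3.123, -0.334, -0.004]
wrist_force: [-0.2, 0.1, -0.0]
width: 0.727
grip_force: 54.9
```

```bash
python3 - <<'E'
from h import *
heldx(.004); over_seat(.0405,(-.3,0),n=1)
E
```

```text
rows 202 337 far x 35.4 near x -31.3 ctr by far 3.3999999999999986
tcp [0.6009 0.1073 0.0423] yaw 12.22 w 0.727 grip 55
[0.60009322 0.1059634 ]
1 rows
[[-0.11  0.12  0.18 -0.01 -0.14  0.02]]
```

Lower the last bit with a small correction, release and look.

Emit:
move_arm(series=[5.5,-0.1,0.1,0.15,0,0,0,5.5,0,0,0,0,0,0,5.5,0,0,0,0,0,0,7.4,0,0,0,0,0,0,7.6,0,0,0,0,0,0])

```text
time: 28.78
tool_pos: [0.5999, 0.1061, 0.0406]
tcp_rot: [-3.123, -0.334, -0.003]
wrist_force: [-0.2, 0.5, -0.9]
width: 0.889
grip_force: 0.0
```

Emit:
move_arm(series=[7.8,0,0,-3,0,0,0,8,0.8,0,-6,0,0,0,8.5,1,0,-6,0,0,0,8.5,0,0,0,0,0,0,8.5,0,0,0,0,0,0])

```text
time: 29.4
tool_pos: [0.6169, 0.1098, 0.1906]
tcp_rot: [-3.123, -0.334, -0.003]
wrist_force: [-0.4, 0.1, -0.8]
width: 0.994
grip_force: 0.0
```

```bash
python3 - <<'E'
from h import *
blanks(z=.044,fn="w11")
im=cv2.imread("pics/w11.png"); cv2.imwrite("pics/w11c.png",cv2.resize(im[140:260,220:330],None,fx=5,fy=5,interpolation=cv2.INTER_CUBIC))
E
```

```text
tcp [0.6169 0.1098 0.1906] yaw 12.22 tilt [0.0019 0.0006] w 0.994
(237, 173, 74, 72) [600.4 106.1  66.6  64.6  12.3] [125  90  48]
[[238.60000610351562, 173.6999969482422], [240.0, 242.8000030517578], [307.6000061035156, 243.1999969482422], [311.0, 178.5]] ctr [0.5996 0.1055] ang [-168.4  -78.    11.2   98.4] mm [64.8 62.3 60.9 62.8]
```

View pics/w11c.png

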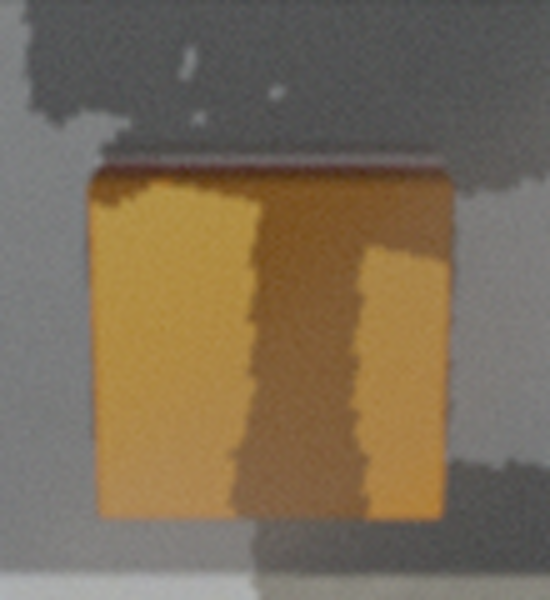

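The honey blank sits squarely on the pink one. A thin grey strip of platform and a slim pink side face are visible at the far edge. Next is the rose blank.

```bash
python3 - <<'E'
from h import *
plan([.449,-.283,.13],np.radians(10),n=8)
E
```

```text
8 rows
[[-3.08  4.36  0.74 -0.    0.01  0.28]
 [-3.06  4.37  0.74 -0.    0.01  0.28]
 [-3.04  4.38  0.74 -0.    0.01  0.28]
 [-3.01  4.4   0.74 -0.    0.01  0.28]
 [-2.99  4.41  0.74 -0.    0.01  0.28]
 [-2.97  4.43  0.74 -0.    0.01  0.28]
 [-2.95  4.44  0.74 -0.    0.01  0.28]
 [-2.93  4.46  0.74 -0.    0.01  0.28]]
```

Emit:
move_arm(series=[8.5,-3.1,4.4,0.7,0,0,0.3,8.5,-3.1,4.4,0.7,0,0,0.3,8.5,-3.0,4.4,0.7,0,0,0.3,8.5,-3.0,4.4,0.7,0,0,0.3,8.5,-3.0,4.4,0.7,0,0,0.3])

```text
time: 30.08
tool_pos: [0.5098, -0.1371, 0.1523]
tcp_rot: [-3.126, -0.293, 0.004]
wrist_force: [0.2, 0.0, -0.2]
width: 0.993
grip_force: 0.0
```

Emit:
move_arm(series=[8.5,-3.0,4.4,0.8,0,0,0.3,8.5,-3.0,4.4,0.8,0,0,0.2,8.5,-2.9,4.4,0.8,0,0,0.2,8.5,0,0,0,0,0,0,8.5,0,0,0,0,0,0])

```text
time: 30.7
tool_pos: [0.4478, -0.2813, 0.1292]
tcp_rot: [-3.127, -0.272, 0.001]
wrist_force: [-0.0, 0.4, 0.0]
width: 0.991
grip_force: 0.0
```

```bash
python3 - <<'E'
from h import *
for r in blanks():
    if np.hypot(r[0]-450,r[1]+283)<60: plan([r[0]/1000,r[1]/1000,.0035],np.radians(r[4] if r[4]<45 else r[4]-90),n=4)
E
```

```text
tcp [ 0.4478 -0.2813  0.1292] yaw 9.95 tilt [-0.001   0.0031] w 0.991
(322, 0, 94, 75) [ 576.1 -325.    47.5   64.4   12.3] [163 124  55]
[[322.0, 0.0], [322.5, 74.5], [412.3999938964844, 68.4000015258789], [416.1000061035156, 0.5]] ctr [ 0.5758 -0.3251] ang [-167.3  -76.2   13.3  100. ] mm [47.5 64.3 43.2 64. ]
(237, 159, 81, 77) [ 449.4 -283.4   63.    62.9   10.1] [160  82  93]
[[237.1999969482422, 158.39999389648438], [240.0, 231.0], [314.8999938964844, 235.8000030517578], [317.6000061035156, 158.3000030517578]] ctr [ 0.4503 -0.2834] ang [-169.7  -83.9   10.3  100.1] mm [60.  61.9 64.3 61.8]
4 rows
[[ 0.01  0.07  3.15 -0.04 -0.   -0.02]
 [ 0.01  0.07  3.15 -0.04 -0.   -0.02]
 [ 0.01  0.07  3.15 -0.04 -0.   -0.02]
 [ 0.01  0.07  3.15 -0.04 -0.   -0.02]]
```

Emit:
move_arm(series=[8.2,-0.1,0.2,4,0,0,0,8.2,0,0.1,4,0,0,0,8.0,0,0,3,0,0,0,7.8,0,0,1.6,0,0,0,7.8,0,0,0,0,0,0])

```text
time: 31.38
tool_pos: [0.4484, -0.2838, 0.0039]
tcp_rot: [-3.127, -0.276, 0.0]
wrist_force: [0.4, 0.6, 0.2]
width: 0.912
grip_force: 0.0
```

Emit:
move_arm(series=[7.8,0,0,0,0,0,0,5.5,0,0,0,0,0,0,5.5,0,0,0,0,0,0,5.5,0,0,0,0,0,0,5.5,0,0,0,0,0,0], grip_force=30)

```text
time: 32.0
tool_pos: [0.4501, -0.2861, 0.0068]
tcp_rot: [3.128, 0.274, 0.007]
wrist_force: [0.1, 1.7, 6.3]
width: 0.736
grip_force: 33.3
```

Emit:
move_arm(series=[5.5,0,0,-0.5,0,0,0,5.5,0,0,-1.5,0,0,0,5.5,0,0,-4,0,0,0,5.5,0,0,-5,0,0,0,5.5,0,0,0,0,0,0], grip_force=50)

```text
time: 32.62
tool_pos: [0.452, -0.2879, 0.1209]
tcp_rot: [3.123, 0.273, 0.016]
wrist_force: [0.8, -0.6, -1.2]
width: 0.727
grip_force: 54.7
```

```bash
python3 - <<'E'
from h import *
heldx(.004); over_seat(.12,(-1,0),n=7)
E
```

```text
rows 207 337 far x 33.2 near x -31.1 ctr by far 1.2000000000000028
tcp [ 0.452  -0.2879  0.1209] yaw 10.01 w 0.727 grip 55
[0.60077742 0.10611132]
7 rows
[[ 3.09 -5.15 -0.03  0.03 -0.05 -0.31]
 [ 3.12 -5.14 -0.03  0.03 -0.05 -0.31]
 [ 3.15 -5.12 -0.03  0.03 -0.05 -0.31]
 [ 3.18 -5.1  -0.03  0.03 -0.05 -0.31]
 [ 3.2  -5.08 -0.03  0.03 -0.05 -0.31]
 [ 3.23 -5.07 -0.03  0.03 -0.05 -0.31]
 [ 3.26 -5.05 -0.03  0.03 -0.05 -0.31]]
```

Emit:
move_arm(series=[5.5,3.1,-5.1,0,0,0,-0.3,5.5,3.1,-5.1,0,0,0,-0.3,5.5,3.2,-5.1,0,0,0,-0.3,5.5,3.2,-5.1,0,0,0,-0.3,5.5,3.2,-5.1,0,0,0,-0.3])

```text
time: 33.3
tool_pos: [0.5559, -0.0038, 0.1138]
tcp_rot: [-3.125, -0.315, 0.002]
wrist_force: [0.9, -0.5, -0.9]
width: 0.729
grip_force: 54.7
```

Emit:
move_arm(series=[5.5,3.2,-5.1,0,0,0,-0.3,5.5,3.3,-5.0,0,0,0,-0.3,5.5,0,0,3,0,0,0,5.5,0,0,2,0,0,0,5.5,0,0,0,0,0,0])

```text
time: 33.92
tool_pos: [0.5968, 0.1055, 0.0618]
tcp_rot: [-3.124, -0.33, 0.009]
wrist_force: [-0.1, 0.2, -0.1]
width: 0.727
grip_force: 54.7
```

Emit:
move_arm(series=[5.5,0,0,0,0,0,0,5.5,0,0,0,0,0,0])

```text
time: 34.17
tool_pos: [0.6011, 0.1058, 0.0667]
tcp_rot: [-3.124, -0.33, -0.006]
wrist_force: [-0.5, 0.3, -0.8]
width: 0.731
grip_force: 54.7
```

```bash
python3 - <<'E'
from h import *
over_seat(.0515,(-1,0),n=1); s=read_state(); print(s["width"],s["grip_force"])
E
```

```text
[0.60077742 0.10611132]
1 rows
[[-0.04 -0.04  1.52 -0.   -0.22 -0.16]]
0.7313871593605215 54.74301517009735
```

Emit:
move_arm(series=[5.5,0,0,1.1,0,0,0,5.5,0,0,0.4,0,0,0,5.5,0,0,0,0,0,0,5.5,0,0,0,0,0,0,5.5,0,0,0,0,0,0])

```text
time: 34.8
tool_pos: [0.6003, 0.1062, 0.0511]
tcp_rot: [3.124, 0.332, 0.002]
wrist_force: [-2.6, -1.8, 4.9]
width: 0.727
grip_force: 55.4
```

```bash
python3 - <<'E'
from h import *
over_seat(.0505,(-1,0),n=1); s=read_state(); print(s["tool_pos"],s["wrist_force"])
E
```

```text
[0.60077742 0.10611132]
1 rows
[[ 0.05  0.02  0.06  0.01 -0.09 -0.08]]
[0.60026095 0.10623504 0.0510748 ] [-2.56495988 -1.80782392  4.90732636]
```

Emit:
move_arm(series=[7.4,0,0,0,0,0,0,7.6,0,0,0,0,0,0,7.8,0,0,-3,0,0,0,8,0.8,0,-6,0,0,0,8.5,1,0,-6,0,0,0])

```text
time: 35.42
tool_pos: [0.6169, 0.1101, 0.2009]
tcp_rot: [-3.124, -0.331, 0.001]
wrist_force: [0.5, 0.8, -0.6]
width: 0.996
grip_force: 0.0
```

Emit:
move_arm(series=[8.5,0,0,0,0,0,0,8.5,0,0,0,0,0,0])

```text
time: 35.67
tool_pos: [0.6174, 0.1101, 0.2002]
tcp_rot: [-3.124, -0.331, -0.002]
wrist_force: [0.8, -0.9, -0.9]
width: 0.993
grip_force: 0.0
```

```bash
python3 - <<'E'
from h import *
blanks(z=.054,fn="w12")
plan([.586,-.322,.13],np.radians(13.2),n=8)
E
```

```text
tcp [0.6174 0.1101 0.2002] yaw 12.11 tilt [0.0014 0.0006] w 0.993
(238, 176, 73, 69) [599.6 106.1  63.9  64.2  12.2] [121  67  76]
[[236.89999389648438, 180.0], [239.6999969482422, 243.89999389648438], [307.70001220703125, 243.8000030517578], [310.3999938964844, 175.6999969482422]] ctr [0.5987 0.1063] ang [-167.3  -77.7   11.8  105.6] mm [60.2 62.6 63.9 63.8]
8 rows
[[-1.5   5.2   0.86 -0.    0.01 -0.14]
 [-1.52  5.2   0.86 -0.    0.01 -0.14]
 [-1.53  5.19  0.86 -0.    0.01 -0.14]
 [-1.54  5.19  0.86 -0.    0.01 -0.14]
 [-1.55  5.19  0.86 -0.    0.01 -0.14]
 [-1.57  5.18  0.86 -0.    0.01 -0.14]
 [-1.58  5.18  0.86 -0.    0.01 -0.14]
 [-1.59  5.17  0.86 -0.    0.01 -0.14]]
```

Rose centre (599.6,106.1) is on the seat. Last honey blank.

Emit:
move_arm(series=[8.5,-1.5,5.2,0.8,0,0,-0.1,8.5,-1.5,5.2,0.9,0,0,-0.1,8.5,-1.5,5.2,0.9,0,0,-0.1,8.5,-1.5,5.2,0.9,0,0,-0.1,8.5,-1.6,5.2,0.9,0,0,-0.2])

```text
time: 36.35
tool_pos: [0.5966, -0.1611, 0.153]
tcp_rot: [-3.12, -0.348, 0.004]
wrist_force: [0.9, -0.2, -0.5]
width: 0.995
grip_force: 0.0
```

Emit:
move_arm(series=[8.5,-1.6,5.2,0.9,0,0,-0.2,8.5,-1.6,5.2,0.8,0,0,-0.2,8.5,-1.6,5.1,0.8,0,0,-0.1,8.5,0,0,0,0,0,0,8.5,0,0,0,0,0,0])

```text
time: 36.98
tool_pos: [0.5852, -0.3209, 0.1287]
tcp_rot: [-3.117, -0.36, 0.002]
wrist_force: [-0.6, -0.2, 0.5]
width: 0.992
grip_force: 0.0
```

```bash
python3 - <<'E'
from h import *
for r in blanks():
    if np.hypot(r[0]-586,r[1]+322)<60: plan([r[0]/1000,r[1]/1000,.0035],np.radians(r[4] if r[4]<45 else r[4]-90),n=4)
# any other blank still about?
c,im=look("top")
for k in contours(im,(0,60,90),(30,255,255),150)+contours(im,(150,60,90),(180,255,255),150): print(cv2.boundingRect(k),rect(c,k,.01))
E
```

```text
tcp [ 0.5852 -0.3209  0.1287] yaw 13.16 tilt [-0.002   0.0034] w 0.992
(236, 160, 83, 79) [ 585.3 -323.3   64.9   64.2   13.3] [156 118  55]
[[237.3000030517578, 159.6999969482422], [239.0, 237.5], [317.6000061035156, 240.5], [317.5, 159.60000610351562]] ctr [ 0.5851 -0.3238] ang [-167.4  -79.1   15.5  103.3] mm [64.6 65.1 67.4 61.7]
4 rows
[[-0.03  0.08  3.15 -0.04  0.01 -0.02]
 [-0.03  0.07  3.15 -0.04  0.01 -0.02]
 [-0.03  0.07  3.15 -0.04  0.01 -0.02]
 [-0.03  0.07  3.15 -0.04  0.01 -0.02]]
(544, 311, 16, 24) [ 266.5 -742.4   41.2   64.9   87. ]
(14, 297, 50, 85) [208.8 716.7 226.  113.9  11.6]
(22, 212, 50, 36) [521.9 709.8  92.  142.7   5.9]
(239, 190, 25, 25) [606.  109.9  66.9  66.5  11.6]
```

Emit:
move_arm(series=[8.2,-0.1,0.2,4,0,0,0,8.2,-0.1,0.1,4,0,0,0,8.0,0,0,3,0,0,0,7.8,0,0,1.6,0,0,0,7.8,0,0,0,0,0,0])

```text
time: 37.7
tool_pos: [0.5851, -0.3236, 0.004]
tcp_rot: [-3.118, -0.363, 0.001]
wrist_force: [0.9, 0.3, 0.0]
width: 0.908
grip_force: 0.0
```

Emit:
move_arm(series=[7.8,0,0,0,0,0,0,5.5,0,0,0,0,0,0,5.5,0,0,0,0,0,0,5.5,0,0,0,0,0,0,5.5,0,0,0,0,0,0], grip_force=30)

```text
time: 38.33
tool_pos: [0.5873, -0.326, 0.0074]
tcp_rot: [3.119, 0.361, 0.007]
wrist_force: [-0.9, 1.6, 5.3]
width: 0.734
grip_force: 33.5
```

Emit:
move_arm(series=[5.5,0,0,-0.5,0,0,0,5.5,0,0,-1.5,0,0,0,5.5,0,0,-4,0,0,0,5.5,0,0,-5,0,0,0,5.5,0,0,0,0,0,0], grip_force=50)

```text
time: 38.95
tool_pos: [0.5892, -0.3275, 0.1222]
tcp_rot: [3.114, 0.361, 0.017]
wrist_force: [0.2, -0.9, -0.1]
width: 0.725
grip_force: 54.7
```

```bash
python3 - <<'E'
from h import *
heldx(.004); over_seat(.12,(-1,0),n=8)
E
```

```text
rows 208 338 far x 32.7 near x -31.7 ctr by far 0.7000000000000028
tcp [ 0.5892 -0.3275  0.1222] yaw 13.21 w 0.725 grip 55
[0.60077742 0.10611132]
8 rows
[[ 1.4  -5.23 -0.02  0.03 -0.05  0.13]
 [ 1.39 -5.23 -0.02  0.03 -0.05  0.13]
 [ 1.37 -5.23 -0.02  0.03 -0.05  0.13]
 [ 1.36 -5.24 -0.02  0.03 -0.05  0.13]
 [ 1.35 -5.24 -0.02  0.03 -0.05  0.13]
 [ 1.34 -5.24 -0.02  0.03 -0.05  0.13]
 [ 1.33 -5.24 -0.01  0.03 -0.05  0.13]
 [ 1.32 -5.25 -0.01  0.03 -0.05  0.13]]
```

Emit:
move_arm(series=[5.5,1.4,-5.2,0,0,0,0.1,5.5,1.4,-5.2,0,0,0,0.1,5.5,1.4,-5.2,0,0,0,0.1,5.5,1.4,-5.2,0,0,0,0.1,5.5,1.4,-5.2,0,0,0,0.1])

```text
time: 39.62
tool_pos: [0.5936, -0.0543, 0.1137]
tcp_rot: [-3.121, -0.347, 0.002]
wrist_force: [0.9, -0.5, -0.2]
width: 0.728
grip_force: 54.7
```

Emit:
move_arm(series=[5.5,1.3,-5.3,0,0,0,0.2,5.5,1.3,-5.3,0,0,0,0.2,5.5,1.3,-5.3,0,0,0,0.1,5.5,0,0,4,0,0,0,5.5,0,0,0,0,0,0])

```text
time: 40.25
tool_pos: [0.594, 0.1077, 0.0706]
tcp_rot: [3.123, 0.337, -0.014]
wrist_force: [-0.9, -0.2, -2.1]
width: 0.732
grip_force: 54.9
```

Emit:
move_arm(series=[5.5,0,0,0,0,0,0,5.5,0,0,0,0,0,0])

```text
time: 40.5
tool_pos: [0.5999, 0.1068, 0.0767]
tcp_rot: [-3.124, -0.332, -0.006]
wrist_force: [-0.7, -0.1, 0.1]
width: 0.725
grip_force: 54.9
```

```bash
python3 - <<'E'
from h import *
over_seat(.0613,(-1.5,0),n=1); s=read_state(); print(s["width"],s["grip_force"])
E
```

```text
[0.60126612 0.10621699]
1 rows
[[ 0.12  0.09  1.54 -0.   -0.21 -0.07]]
0.7251413485788323 54.93988752365112
```

Emit:
move_arm(series=[5.5,0.1,0.1,1.1,0,0,0,5.5,0,0,0.4,0,0,0,5.5,0,0,0,0,0,0,5.5,0,0,0,0,0,0,5.5,0,0,0,0,0,0])

```text
time: 41.12
tool_pos: [0.6005, 0.1062, 0.0617]
tcp_rot: [3.124, 0.334, 0.003]
wrist_force: [-1.8, -2.0, 7.4]
width: 0.725
grip_force: 55.8
```

Emit:
move_arm(series=[7.4,0,0,0,0,0,0,7.6,0,0,0,0,0,0,7.8,0,0,-3,0,0,0,8,0.8,0,-6,0,0,0,8.5,1,0,-6,0,0,0])

```text
time: 41.75
tool_pos: [0.6168, 0.1104, 0.2108]
tcp_rot: [-3.123, -0.334, 0.001]
wrist_force: [1.6, -0.0, -0.3]
width: 0.994
grip_force: 0.0
```

Emit:
move_arm(series=[8.5,0,0,0,0,0,0,8.5,0,0,0,0,0,0])

```text
time: 42.0
tool_pos: [0.6172, 0.1105, 0.2101]
tcp_rot: [-3.123, -0.334, -0.002]
wrist_force: [0.6, 0.2, -0.4]
width: 0.998
grip_force: 0.0
```

```bash
python3 - <<'E'
from h import *
blanks(z=.064,fn="w13")
im=cv2.imread("pics/w13.png")[:,:,::-1].astype(int)
for a,b in((247,255),(262,285),(295,303)): print([(r,*im[r,a:b].mean(0).astype(int).tolist()) for r in range(160,186)])
E
```

```text
tcp [0.6172 0.1105 0.2101] yaw 12.21 tilt [0.0014 0.0005] w 0.998
(238, 169, 74, 77) [602.  106.6  71.   64.6  12.3] [122  87  48]
[[242.8000030517578, 168.3000030517578], [242.6999969482422, 246.8000030517578], [307.29998779296875, 245.89999389648438], [311.20001220703125, 171.6999969482422]] ctr [0.6012 0.1051] ang [-169.4  -76.8   11.2   99.4] mm [73.4 59.7 69.5 58.9]
[(160, 90, 90, 91), (161, 89, 89, 90), (162, 86, 85, 87), (163, 83, 84, 83), (164, 82, 82, 80), (165, 75, 74, 73), (166, 79, 76, 74), (167, 94, 90, 88), (168, 99, 89, 88), (169, 87, 63, 60), (170, 81, 51, 34), (171, 92, 61, 30), (172, 92, 58, 35), (173, 80, 47, 41), (174, 81, 46, 42), (175, 85, 51, 35), (176, 97, 65, 33), (177, 131, 91, 39), (178, 159, 121, 55), (179, 171, 137, 66), (180, 174, 141, 70), (181, 174, 141, 69), (182, 173, 140, 67), (183, 174, 140, 68), (184, 174, 141, 69), (185, 174, 141, 69)]
[(160, 81, 81, 81), (161, 80, 80, 80), (162, 80, 80, 80), (163, 81, 81, 81), (164, 78, 78, 77), (165, 74, 72, 71), (166, 79, 76, 75), (167, 96, 91, 90), (168, 102, 92, 90), (169, 90, 67, 64), (170, 84, 55, 38), (171, 91, 59, 29), (172, 91, 58, 34), (173, 80, 45, 41), (174, 81, 43, 38), (175, 84, 51, 35), (176, 88, 58, 30), (177, 105, 71, 32), (178, 125, 88, 38), (179, 138, 100, 45), (180, 143, 106, 50), (181, 143, 106, 49), (182, 142, 106, 49), (183, 141, 103, 48), (184, 141, 103, 48), (185, 140, 103, 47)]
[(160, 81, 82, 82), (161, 81, 80, 80), (162, 81, 81, 81), (163, 82, 81, 80), (164, 80, 79, 80), (165, 76, 75, 74), (166, 79, 77, 75), (167, 95, 91, 90), (168, 105, 95, 93), (169, 91, 69, 65), (170, 84, 57, 41), (171, 91, 62, 36), (172, 94, 62, 42), (173, 81, 49, 45), (174, 83, 50, 44), (175, 88, 58, 44), (176, 92, 64, 42), (177, 104, 73, 42), (178, 119, 83, 48), (179, 123, 86, 47), (180, 123, 87, 47), (181, 124, 88, 51), (182, 124, 88, 51), (183, 123, 88, 51), (184, 123, 88, 51), (185, 123, 89, 53)]
```

```bash
python3 - <<'E'
from h import *
s,p,M=tool(); c=calibration("wrist")
for n,r,z in(("plat",166.5,.024),("pink bot",168.9,.024),("honey1 bot",169.6,.034),("rose bot",172.6,.044),("honey2 bot",174.8,.054),("top",177.3,.064)): print(n,((M.T@(cast(c,(274,r),z)[0]-[*SEAT,0]))*1000)[0].round(1))
plan([*SEAT,.12],SY+np.pi/2,n=9)
E
```

```text
plat 31.2
pink bot 28.8
honey1 bot 30.1
rose bot 29.3
honey2 bot 29.4
top 29.4
9 rows
[[ -0.19   0.01   0.99  -0.01   0.   -10.  ]
 [ -0.19  -0.02   0.99  -0.01   0.   -10.  ]
 [ -0.18  -0.05   0.99  -0.01   0.   -10.  ]
 [ -0.17  -0.09   0.99  -0.01   0.   -10.  ]
 [ -0.15  -0.11   0.99  -0.01   0.   -10.  ]
 [ -0.13  -0.14   0.98  -0.01   0.   -10.  ]
 [ -0.1   -0.16   0.98  -0.01   0.   -10.  ]
 [ -0.07  -0.17   0.98  -0.01   0.   -10.  ]
 [ -0.04  -0.18   0.98  -0.01   0.   -10.  ]]
```

Emit:
move_arm(series=[8.5,-0.2,0,1,0,0,-10,8.5,-0.2,0,1,0,0,-10,8.5,-0.2,0,1,0,0,-10,8.5,-0.2,-0.1,1,0,0,-10,8.5,-0.1,-0.1,1,0,0,-10])

```text
time: 42.68
tool_pos: [0.6062, 0.1072, 0.1569]
tcp_rot: [-2.684, -1.63, 0.005]
wrist_force: [0.6, 0.3, -1.3]
width: 0.998
grip_force: 0.0
```

Emit:
move_arm(series=[8.5,-0.1,-0.1,1,0,0,-10,8.5,-0.1,-0.2,1,0,0,-10,8.5,-0.1,-0.2,1,0,0,-10,8.5,0,-0.2,1,0,0,-10,8.5,0,0,0,0,0,0])

```text
time: 43.3
tool_pos: [0.5978, 0.1056, 0.1167]
tcp_rot: [-1.972, -2.44, 0.006]
wrist_force: [0.1, -0.8, 0.2]
width: 0.991
grip_force: 0.0
```

Emit:
move_arm(series=[8.5,0,0,0,0,0,0,8.5,0,0,0,0,0,0])

```text
time: 43.55
tool_pos: [0.601, 0.106, 0.1205]
tcp_rot: [1.974, 2.443, 0.003]
wrist_force: [0.9, -0.5, 1.2]
width: 0.993
grip_force: 0.0
```

```bash
python3 - <<'E'
from h import *
plan([*SEAT,.075],SY+np.pi/2,n=2); blanks(z=.064,fn="w14")
E
```

```text
2 rows
[[ 0.01 -0.07  2.28  0.06 -0.01 -0.04]
 [ 0.01 -0.06  2.28  0.06 -0.01 -0.04]]
tcp [0.601  0.106  0.1205] yaw 102.13 tilt [0.0018 0.0006] w 0.993
(217, 167, 108, 108) [598.1 109.5  64.5  70.1  12.1] [132  91  50]
[[226.0, 168.0], [222.0, 273.0], [319.1000061035156, 273.5], [322.29998779296875, 170.39999389648438]] ctr [0.5993 0.1094] ang [ -82.4   11.8  102.9 -169.3] mm [68.9 62.8 67.7 56.4]
```

Emit:
move_arm(series=[8.5,0,-0.1,3,0,0,0,8.5,0,0,2.5,0,0,0,8.3,0,0,1.5,0,0,0,8.2,0,0,0,0,0,0,8.2,0,0,0,0,0,0])

```text
time: 44.22
tool_pos: [0.601, 0.106, 0.0515]
tcp_rot: [1.971, 2.443, 0.004]
wrist_force: [-0.5, -0.1, -0.7]
width: 0.961
grip_force: 0.0
```

Emit:
move_arm(series=[8.0,0,0,1.5,0,0,0,7.8,0,0,1.4,0,0,0,7.6,0,0,0.2,0,0,0,7.4,0,0,0,0,0,0,7.2,0,0,0,0,0,0])

```text
time: 44.85
tool_pos: [0.6004, 0.1059, 0.0197]
tcp_rot: [1.972, 2.444, 0.003]
wrist_force: [-0.0, 0.0, -0.6]
width: 0.843
grip_force: 0.0
```

Emit:
move_arm(series=[6.8,0,0,0,0,0,0,6.0,0,0,0,0,0,0,6.0,0,0,0,0,0,0,6.0,0,0,0,0,0,0], grip_force=25)

```text
time: 45.35
tool_pos: [0.6001, 0.1058, 0.02]
tcp_rot: [1.972, 2.444, 0.002]
wrist_force: [-2.9, -1.1, 5.3]
width: 0.743
grip_force: 28.7
```

Emit:
move_arm(series=[6,0,-0.1,0,0,0,0,6,0,0,0,0,0,0,6,0,0,0,0,0,0], grip_force=50)

```text
time: 45.72
tool_pos: [0.6001, 0.1058, 0.0201]
tcp_rot: [1.971, 2.443, 0.005]
wrist_force: [1.2, 1.0, 6.1]
width: 0.736
grip_force: 56.5
```

Emit:
move_arm(series=[7.2,0,0,0,0,0,0,7.4,0,0,0,0,0,0,7.4,0,0,-2.2,0,0,0,7.4,0,0,0,0,0,0,7.4,0,0,0,0,0,0])

```text
time: 46.35
tool_pos: [0.5986, 0.1056, 0.0408]
tcp_rot: [1.972, 2.445, 0.001]
wrist_force: [0.9, -0.2, -0.6]
width: 0.866
grip_force: 0.0
```

Emit:
move_arm(series=[6.8,0,0,0,0,0,0,6.0,0,0,0,0,0,0,6.0,0,0,0,0,0,0,6.0,0,0,0,0,0,0], grip_force=30)

```text
time: 46.85
tool_pos: [0.5985, 0.1056, 0.0408]
tcp_rot: [1.972, 2.445, 0.001]
wrist_force: [0.3, 0.1, -1.4]
width: 0.738
grip_force: 34.0
```

Emit:
move_arm(series=[6,0,0.15,0,0,0,0,6,0,0,0,0,0,0,6,0,0,0,0,0,0,6,0,0,0,0,0,0])

```text
time: 47.35
tool_pos: [0.6005, 0.1059, 0.0414]
tcp_rot: [1.972, 2.444, 0.002]
wrist_force: [-0.1, -0.8, -2.3]
width: 0.745
grip_force: 34.0
```

Emit:
move_arm(series=[6,0,-0.03,0,0,0,0,7.4,0,0,0,0,0,0,7.6,0,0,0,0,0,0,7.6,0,0,2.0,0,0,0,7.4,0,0,0,0,0,0])

```text
time: 47.98
tool_pos: [0.5979, 0.1056, 0.0187]
tcp_rot: [-1.971, -2.443, 0.003]
wrist_force: [-1.0, 1.0, 0.6]
width: 0.866
grip_force: 0.0
```

Emit:
move_arm(series=[6.8,0,0,0,0,0,0,6.0,0,0,0,0,0,0,6.0,0,0,0,0,0,0,6.0,0,0,0,0,0,0], grip_force=40)

```text
time: 48.48
tool_pos: [0.6001, 0.1059, 0.0213]
tcp_rot: [1.972, 2.445, 0.002]
wrist_force: [-0.2, -0.7, -2.4]
width: 0.744
grip_force: 46.2
```

Emit:
move_arm(series=[7.2,0,0,0,0,0,0,7.6,0,0,0,0,0,0,8,0,0,-3,0,0,0,8.4,0,0,-6,0,0,0,8.4,0,0,-4,0,0,0])

```text
time: 49.1
tool_pos: [0.6013, 0.106, 0.1546]
tcp_rot: [1.97, 2.443, 0.006]
wrist_force: [1.4, -0.0, -1.2]
width: 0.983
grip_force: 0.0
```

```bash
python3 - <<'E'
from h import *
plan([*(SEAT+.02*np.array([np.cos(SY),np.sin(SY)])),.19],SY,n=9)
E
```

```text
9 rows
[[ 0.    0.21 -0.39  0.03 -0.03 10.  ]
 [ 0.04  0.2  -0.39  0.03 -0.03 10.  ]
 [ 0.07  0.19 -0.39  0.03 -0.03 10.  ]
 [ 0.11  0.18 -0.39  0.03 -0.03 10.  ]
 [ 0.13  0.16 -0.39  0.03 -0.03 10.  ]
 [ 0.16  0.13 -0.39  0.03 -0.03 10.  ]
 [ 0.18  0.1  -0.39  0.03 -0.03 10.  ]
 [ 0.19  0.07 -0.39  0.03 -0.03 10.  ]
 [ 0.2   0.03 -0.39  0.03 -0.03 10.  ]]
```

Emit:
move_arm(series=[8.4,0,0.2,-0.4,0,0,10,8.4,0,0.2,-0.4,0,0,10,8.4,0.1,0.2,-0.4,0,0,10,8.4,0.1,0.2,-0.4,0,0,10,8.4,0.1,0.2,-0.4,0,0,10])

```text
time: 49.72
tool_pos: [0.6107, 0.1074, 0.1719]
tcp_rot: [2.825, 1.374, 0.004]
wrist_force: [0.4, 0.5, 0.6]
width: 0.982
grip_force: 0.0
```

Emit:
move_arm(series=[8.4,0.2,0.1,-0.4,0,0,10,8.4,0.2,0.1,-0.4,0,0,10,8.4,0.2,0.1,-0.4,0,0,10,8.4,0.2,0,-0.4,0,0,10,8.4,0,0,0,0,0,0])

```text
time: 50.35
tool_pos: [0.6193, 0.11, 0.1882]
tcp_rot: [-3.123, -0.337, -0.005]
wrist_force: [0.4, -0.6, -0.7]
width: 0.983
grip_force: 0.0
```

Emit:
move_arm(series=[8.4,0,0,0,0,0,0,8.4,0,0,0,0,0,0])

```text
time: 50.6
tool_pos: [0.6185, 0.1098, 0.1872]
tcp_rot: [-3.123, -0.337, -0.002]
wrist_force: [-0.5, 0.4, -0.3]
width: 0.987
grip_force: 0.0
```

```bash
python3 - <<'E'
from h import *
blanks(z=.064,fn="w15"); s,p,M=tool(); c=calibration("wrist")
im=cv2.imread("pics/w15.png")[:,:,::-1].astype(int)
print([(r,*im[r,260:290].mean(0).astype(int).tolist()) for r in range(158,188)])
for z in(.024,.034,.044,.054,.064): print(z,[(r,((M.T@(cast(c,(274,r),z)[0]-[*SEAT,0]))*1000)[0].round(1)) for r in range(160,188,4)])
plan([*SEAT,.075],SY,n=2)
E
```

```text
tcp [0.6185 0.1098 0.1872] yaw 12.3 tilt [0.0013 0.0005] w 0.987
(234, 174, 79, 83) [603.3 107.   71.5  64.5  12.4] [130  94  55]
[[239.8000030517578, 171.10000610351562], [237.6999969482422, 256.79998779296875], [309.3999938964844, 256.6000061035156], [312.20001220703125, 180.60000610351562]] ctr [0.6025 0.1055] ang [-170.8  -77.4   12.3   94.7] mm [74.7 61.4 66.6 58. ]
[(158, 81, 82, 82), (159, 80, 81, 81), (160, 82, 82, 82), (161, 81, 81, 82), (162, 81, 81, 82), (163, 82, 82, 82), (164, 81, 81, 81), (165, 81, 82, 81), (166, 81, 81, 81), (167, 81, 81, 81), (168, 81, 81, 81), (169, 80, 80, 79), (170, 78, 77, 76), (171, 75, 72, 71), (172, 76, 71, 70), (173, 86, 73, 72), (174, 92, 66, 66), (175, 93, 56, 54), (176, 91, 55, 43), (177, 84, 54, 32), (178, 82, 52, 32), (179, 81, 44, 38), (180, 81, 43, 42), (181, 82, 48, 39), (182, 84, 55, 31), (183, 95, 63, 29), (184, 111, 74, 33), (185, 120, 81, 35), (186, 122, 83, 36), (187, 125, 85, 38)]
0.024 [(160, np.float64(43.8)), (164, np.float64(40.2)), (168, np.float64(36.5)), (172, np.float64(32.8)), (176, np.float64(29.1)), (180, np.float64(25.3)), (184, np.float64(21.6))]
0.034 [(160, np.float64(45.5)), (164, np.float64(42.0)), (168, np.float64(38.5)), (172, np.float64(34.9)), (176, np.float64(31.3)), (180, np.float64(27.7)), (184, np.float64(24.0))]
0.044 [(160, np.float64(47.2)), (164, np.float64(43.8)), (168, np.float64(40.4)), (172, np.float64(37.0)), (176, np.float64(33.5)), (180, np.float64(30.0)), (184, np.float64(26.4))]
0.054 [(160, np.float64(48.9)), (164, np.float64(45.7)), (168, np.float64(42.3)), (172, np.float64(39.0)), (176, np.float64(35.7)), (180, np.float64(32.3)), (184, np.float64(28.9))]
0.064 [(160, np.float64(50.6)), (164, np.float64(47.5)), (168, np.float64(44.3)), (172, np.float64(41.1)), (176, np.float64(37.9)), (180, np.float64(34.6)), (184, np.float64(31.3))]
2 rows
[[-0.96 -0.01  5.61 -0.01 -0.04  0.04]
 [-0.96 -0.01  5.61 -0.01 -0.04  0.04]]
```

Emit:
move_arm(series=[8.5,-1,0,5.5,0,0,0,8.5,-0.9,0,5.5,0,0,0,8.2,0,0,3,0,0,0,8,0,0,0,0,0,0,8,0,0,0,0,0,0])

```text
time: 51.28
tool_pos: [0.6017, 0.1061, 0.0488]
tcp_rot: [-3.123, -0.335, -0.006]
wrist_force: [0.6, -0.4, 0.5]
width: 0.936
grip_force: 0.0
```

Emit:
move_arm(series=[7.8,0,0,1.5,0,0,0,7.6,0,0,1.2,0,0,0,7.4,0,0,0,0,0,0,7.2,0,0,0,0,0,0])

```text
time: 51.78
tool_pos: [0.6004, 0.1059, 0.0204]
tcp_rot: [-3.123, -0.334, -0.002]
wrist_force: [0.5, 0.3, 0.1]
width: 0.84
grip_force: 0.0
```

Emit:
move_arm(series=[6.8,0,0,0,0,0,0,6.0,0,0,0,0,0,0,6.0,0,0,0,0,0,0,6.0,0,0,0,0,0,0], grip_force=40)

```text
time: 52.28
tool_pos: [0.6009, 0.1063, 0.021]
tcp_rot: [-3.123, -0.334, -0.004]
wrist_force: [-1.8, 1.9, 4.5]
width: 0.745
grip_force: 46.0
```

Emit:
move_arm(series=[7.2,0,0,0,0,0,0,7.4,0,0,0,0,0,0,7.4,0,-0.03,-2.2,0,0,0,7.4,0,0,0,0,0,0,7.4,0,0,0,0,0,0])

```text
time: 52.9
tool_pos: [0.6001, 0.106, 0.042]
tcp_rot: [-3.124, -0.334, -0.002]
wrist_force: [-0.0, 1.0, -0.6]
width: 0.87
grip_force: 0.0
```

Emit:
move_arm(series=[6.8,0,0,0,0,0,0,6.0,0,0,0,0,0,0,6.0,0,0,0,0,0,0,6.0,0,0,0,0,0,0], grip_force=25)

```text
time: 53.4
tool_pos: [0.5999, 0.1062, 0.0419]
tcp_rot: [-3.123, -0.334, -0.001]
wrist_force: [-0.2, -0.3, -1.1]
width: 0.742
grip_force: 29.0
```

Emit:
move_arm(series=[7.2,0,0,0,0,0,0,7.6,0,0,0,0,0,0,8,0,0,-3,0,0,0,8.4,0.8,0,-6,0,0,0,8.4,0.8,0,-6,0,0,0])

```text
time: 54.02
tool_pos: [0.6154, 0.1095, 0.1937]
tcp_rot: [-3.123, -0.334, -0.001]
wrist_force: [1.4, -0.1, 0.6]
width: 0.982
grip_force: 0.0
```

Emit:
move_arm(series=[8.4,0,0,-1,0,0,0,8.4,0,0,0,0,0,0])

```text
time: 54.28
tool_pos: [0.6163, 0.1096, 0.2037]
tcp_rot: [-3.123, -0.334, -0.006]
wrist_force: [-0.7, -0.4, -0.9]
width: 0.986
grip_force: 0.0
```

```bash
python3 - <<'E'
from h import *
blanks(z=.064,fn="w16"); s,p,M=tool(); c=calibration("wrist")
im=cv2.imread("pics/w16.png")[:,:,::-1].astype(int)
print([(r,*im[r,260:290].mean(0).astype(int).tolist()) for r in range(160,182)])
print("L",[(q,*im[195:235,q].mean(0).astype(int).tolist()) for q in range(228,250)])
print("R",[(q,*im[195:235,q].mean(0).astype(int).tolist()) for q in range(300,320)])
plan([.446,.1685,.25],np.radians(35),n=5)
E
```

```text
tcp [0.6163 0.1096 0.2037] yaw 12.22 tilt [0.004  0.0009] w 0.986
(236, 169, 76, 78) [602.9 106.8  70.3  64.6  12.3] [126  90  51]
[[242.0, 169.0], [239.0, 245.0], [306.29998779296875, 247.6999969482422], [307.0, 170.0]] ctr [0.6025 0.1068] ang [-171.6  -80.3   13.5  101.4] mm [69.4 60.8 71.2 54.6]
[(160, 80, 81, 81), (161, 82, 82, 82), (162, 80, 80, 80), (163, 80, 81, 81), (164, 79, 79, 79), (165, 77, 77, 76), (166, 75, 73, 71), (167, 80, 74, 73), (168, 84, 68, 67), (169, 84, 54, 51), (170, 83, 51, 38), (171, 81, 52, 31), (172, 79, 48, 34), (173, 75, 40, 37), (174, 76, 44, 35), (175, 80, 52, 28), (176, 96, 63, 28), (177, 113, 75, 32), (178, 120, 81, 34), (179, 122, 82, 35), (180, 123, 84, 36), (181, 128, 90, 40)]
L [(228, 121, 122, 122), (229, 121, 122, 122), (230, 121, 122, 122), (231, 121, 122, 122), (232, 121, 122, 122), (233, 122, 122, 122), (234, 121, 122, 122), (235, 121, 122, 122), (236, 123, 118, 116), (237, 139, 115, 92), (238, 164, 126, 71), (239, 173, 135, 68), (240, 174, 137, 69), (241, 174, 137, 69), (242, 174, 137, 69), (243, 173, 137, 69), (244, 174, 137, 70), (245, 173, 137, 69), (246, 173, 137, 70), (247, 173, 137, 70), (248, 173, 137, 70), (249, 173, 136, 70)]
R [(300, 167, 129, 69), (301, 167, 128, 70), (302, 167, 128, 70), (303, 166, 128, 70), (304, 167, 128, 70), (305, 166, 128, 70), (306, 166, 127, 70), (307, 166, 127, 69), (308, 165, 125, 69), (309, 154, 115, 69), (310, 129, 105, 85), (311, 116, 110, 105), (312, 117, 115, 112), (313, 118, 116, 113), (314, 119, 116, 114), (315, 118, 115, 113), (316, 118, 116, 114), (317, 119, 116, 115), (318, 119, 117, 115), (319, 119, 116, 115)]
5 rows
[[-3.05 -1.87 -0.97 -0.   -0.01 -4.56]
 [-2.89 -2.11 -0.97 -0.   -0.01 -4.56]
 [-2.72 -2.33 -0.97 -0.   -0.01 -4.56]
 [-2.52 -2.54 -0.97 -0.   -0.01 -4.56]
 [-2.31 -2.73 -0.97 -0.   -0.01 -4.56]]
```

Pile is flush all round. Now back to the handle.

Emit:
move_arm(series=[8.4,-3.1,-1.9,-1,0,0,-4.6,8.4,-2.9,-2.1,-1,0,0,-4.5,7,-2.7,-2.3,-1,0,0,-4.5,6,-2.5,-2.5,-1,0,0,-4.6,6,-2.3,-2.7,-1,0,0,-4.6])

```text
time: 54.95
tool_pos: [0.4442, 0.1678, 0.2493]
tcp_rot: [-2.995, -0.949, 0.006]
wrist_force: [-0.8, 0.4, -0.1]
width: 0.705
grip_force: 0.0
```

Emit:
move_arm(series=[6,0,0,0,0,0,0,6,0,0,0,0,0,0])

```text
time: 55.2
tool_pos: [0.4464, 0.1677, 0.2503]
tcp_rot: [2.996, 0.945, -0.002]
wrist_force: [0.9, 0.6, 0.0]
width: 0.706
grip_force: 0.0
```

```bash
python3 - <<'E'
from h import *
plan([.446,.1685,.131],np.radians(35),n=3); s,p,M=tool();c,im=look("wrist","w17"); print(p)
print("predicted handle top px",proj(c,[.446,.1685,.151]),"expect dark"); g=cv2.cvtColor(im,cv2.COLOR_RGB2GRAY)
q=proj(c,[.446,.1685,.151])[0].astype(int); sub=g[q[1]-40:q[1]+40,q[0]-40:q[0]+40]; ys,xs=np.where(sub<45); print(len(xs),xs.mean()+q[0]-40,ys.mean()+q[1]-40,xs.min()+q[0]-40,xs.max()+q[0]-40,ys.min()+q[1]-40,ys.max()+q[1]-40)
E
```

```text
3 rows
[[ 0.01 -0.03  3.98 -0.    0.02 -0.  ]
 [ 0.01 -0.03  3.98 -0.    0.02 -0.  ]
 [ 0.01 -0.03  3.98 -0.    0.02 -0.  ]]
[0.44641072 0.16770731 0.25032138]
predicted handle top px [[272.8114396  207.25497258]] expect dark
244 267.02868852459017 178.77049180327867 252 295 167 196
```

Emit:
move_arm(series=[6,0,-0.1,4,0,0,0,6,0,0,4,0,0,0,6,0,0,3.9,0,0,0,6,0,0,0,0,0,0,6,0,0,0,0,0,0])

```text
time: 55.88
tool_pos: [0.4477, 0.1689, 0.1339]
tcp_rot: [-2.996, -0.944, -0.003]
wrist_force: [0.0, -0.2, 0.1]
width: 0.702
grip_force: 0.0
```

Emit:
move_arm(series=[0,0,0,0,0,0,0,0,0,0,0,0,0,0,0,0,0,0,0,0,0,0,0,0,0,0,0,0,0,0,0,0,0,0,0], grip_force=40)

```text
time: 56.5
tool_pos: [0.4475, 0.1693, 0.1339]
tcp_rot: [-2.996, -0.945, -0.006]
wrist_force: [2.0, 1.5, 1.2]
width: 0.218
grip_force: 39.1
```

Emit:
move_arm(series=[0,0.1,1.3,0,0,0,-5,0,0.2,2.3,0,0,0,-9,0,0.2,2.3,0,0,0,-9,0,0.2,2.3,0,0,0,-9,0,0.2,2.3,0,0,0,-9])

```text
time: 57.12
tool_pos: [0.5302, 0.1086, 0.1318]
tcp_rot: [2.47, 1.942, -0.01]
wrist_force: [-3.7, -5.7, 0.1]
width: 0.218
grip_force: 39.1
```

Emit:
move_arm(series=[0,0.2,2.3,0,0,0,-9,0,0.2,2.3,0,0,0,-9,0,0,0,0,0,0,0,0,0,0,0,0,0,0])

```text
time: 57.62
tool_pos: [0.5772, 0.1037, 0.1319]
tcp_rot: [2.138, 2.298, -0.01]
wrist_force: [-0.6, -12.1, -0.2]
width: 0.215
grip_force: 39.3
```

```bash
python3 - <<'E'
from h import *
s,p,M=tool(); d=p[:2]-np.array([.569,.249]); print(p,np.degrees(np.arctan2(M[1,0],M[0,0])),s["width"],np.linalg.norm(d),np.degrees(np.arctan2(d[1],d[0])),s["wrist_force"],s["torque"]); print(M.T@(np.r_[SEAT,0]-p))
E
```

```text
[0.57717567 0.10373151 0.13193055] 94.11184734973105 0.21521110763707904 0.14549836980012693 -86.77880803089934 [ -0.62009035 -12.06544056  -0.18501185] [-1.88338739  0.05612741  0.29834231]
[0.00138107 0.02310101 0.13185851]
```

Emit:
move_arm(series=[0,-0.4,0,0,0,0,0,0,0,1.2,0,0,0,-5,0,0,0.8,0,0,0,-3,0,0,0,0,0,0,0,0,0,0,0,0,0,0])

```text
time: 58.25
tool_pos: [0.5971, 0.106, 0.1322]
tcp_rot: [-1.976, -2.44, 0.001]
wrist_force: [-2.2, 1.1, -5.4]
width: 0.217
grip_force: 39.2
```

Emit:
move_arm(series=[0,0,0.3,0,0,0,-1,0,0,0.3,0,0,0,0,0,0,0,0,0,0,0,0,0,0,0,0,0,0])

```text
time: 58.75
tool_pos: [0.6027, 0.1069, 0.1324]
tcp_rot: [-1.955, -2.457, 0.002]
wrist_force: [-6.1, -0.5, -4.2]
width: 0.217
grip_force: 39.3
```

```bash
python3 - <<'E'
from h import *
s,p,M=tool(); d=p[:2]-np.array([.569,.249]); print(p,np.degrees(np.arctan2(M[1,0],M[0,0])),s["width"],np.linalg.norm(d),np.degrees(np.arctan2(d[1],d[0])),s["wrist_force"],M.T@s["wrist_force"]); print(M.T@(np.r_[SEAT,0]-p))
E
```

```text
[0.60265386 0.10688405 0.13236309] 102.97797167771932 0.21722663682750917 0.14604631235428306 -76.67744591508746 [-6.11133715 -0.5261915  -4.2187496 ] [ 0.85723329 -6.06377387  4.23307985]
[-0.00039575 -0.00270039  0.13236938]
```

Emit:
move_arm(series=[0,0,0.3,0,0,0,0,0,0,0,0,0,0,0,0,0,0,0,0,0,0])

```text
time: 59.12
tool_pos: [0.6041, 0.1071, 0.1319]
tcp_rot: [-1.953, -2.456, 0.007]
wrist_force: [-8.9, -1.8, -2.7]
width: 0.219
grip_force: 39.5
```

Emit:
move_arm(series=[0,0,0.3,0,0,0,0,0,0,0,0,0,0,0,0,0,0,0,0,0,0])

```text
time: 59.5
tool_pos: [0.6056, 0.1074, 0.1314]
tcp_rot: [-1.951, -2.455, 0.011]
wrist_force: [-12.0, -2.1, -2.0]
width: 0.22
grip_force: 39.6
```

Emit:
move_arm(series=[0,0,-0.7,0,0,0,0,0,0,0,1,0,0,0,0,0,0,1,0,0,0,0,0,0,0,0,0,0,0,0,0,0,0,0,0])

```text
time: 60.12
tool_pos: [0.6027, 0.1065, 0.1134]
tcp_rot: [-1.956, -2.458, 0.0]
wrist_force: [-6.3, -0.2, -1.8]
width: 0.215
grip_force: 39.8
```

Emit:
move_arm(series=[0,0,0,0.4,0,0,0,0,0,0,0,0,0,0,0,0,0,0,0,0,0])

```text
time: 60.5
tool_pos: [0.6029, 0.1065, 0.1098]
tcp_rot: [1.956, 2.458, -0.0]
wrist_force: [-6.1, -2.1, 0.7]
width: 0.219
grip_force: 40.0
```

Emit:
move_arm(series=[0,0,0,0.3,0,0,0,0,0,0,0,0,0,0,0,0,0,0,0,0,0])

```text
time: 60.88
tool_pos: [0.6029, 0.1064, 0.1069]
tcp_rot: [1.956, 2.458, -0.0]
wrist_force: [-6.4, -2.1, 0.9]
width: 0.217
grip_force: 40.1
```

Emit:
move_arm(series=[0,0,0,0.3,0,0,0,0,0,0,0,0,0,0,0,0,0,0,0,0,0])

```text
time: 61.25
tool_pos: [0.6032, 0.1066, 0.1062]
tcp_rot: [1.955, 2.458, 0.001]
wrist_force: [-10.6, -1.4, 11.3]
width: 0.218
grip_force: 41.1
```

Emit:
move_arm(series=[0,0,0,0.3,0,0,0,0,0,0,0,0,0,0,0,0,0,0,0,0,0])

```text
time: 61.62
tool_pos: [0.6034, 0.1067, 0.1061]
tcp_rot: [1.955, 2.458, 0.001]
wrist_force: [-16.5, -3.1, 25.2]
width: 0.22
grip_force: 42.6
```

Emit:
move_arm(series=[0,0,0,0.3,0,0,0,0,0,0,0,0,0,0,0,0,0,0,0,0,0])

```text
time: 62.0
tool_pos: [0.6036, 0.1067, 0.1059]
tcp_rot: [1.955, 2.458, 0.002]
wrist_force: [-23.1, -3.1, 40.1]
width: 0.216
grip_force: 44.2
```

Emit:
move_arm(series=[0,0,-0.3,-0.4,0,0,0,0,0,-0.3,-0.3,0,0,0,0,0,0,0,0,0,0,0,0,0,0,0,0,0])

```text
time: 62.5
tool_pos: [0.5999, 0.1059, 0.1061]
tcp_rot: [1.954, 2.455, 0.008]
wrist_force: [-0.5, 1.1, 6.5]
width: 0.217
grip_force: 40.5
```

```bash
python3 - <<'E'
from h import *
print(tool()[1],read_state()["wrist_force"])
c,im=look("wrist","w18"); t,im2=look("top","t18")
E
```

```text
[0.59988466 0.10586511 0.10612354] [-0.51721812  1.08892105  6.50304188]
```

Emit:
move_arm(series=[4.5,0,0,0,0,0,0,4.5,0,0,0,0,0,0,5,0,0,-3,0,0,0,5,0,0,-6,0,0,0,5,0,0,-6,0,0,0])

```text
time: 63.22
tool_pos: [0.5966, 0.1053, 0.2545]
tcp_rot: [-1.955, -2.458, 0.001]
wrist_force: [0.3, -0.6, 0.2]
width: 0.587
grip_force: 0.0
```

```bash
python3 - <<'E'
from h import *
plan([.5686,.2483,.255],np.radians(199),n=10)
s,p,M=tool(); c,im=look("wrist","w19"); im=cv2.cvtColor(im,cv2.COLOR_RGB2HSV)
for k in contours(cv2.cvtColor(im,cv2.COLOR_HSV2RGB),(100,120,40),(130,255,255),200): print(cv2.boundingRect(k),rect(c,k,.086))
E
```

```text
10 rows
[[ 1.46  0.05 -0.   -0.   -0.01 -9.6 ]
 [ 1.43  0.29 -0.   -0.   -0.01 -9.6 ]
 [ 1.36  0.53 -0.   -0.   -0.01 -9.6 ]
 [ 1.25  0.74 -0.   -0.   -0.01 -9.6 ]
 [ 1.11  0.94 -0.   -0.   -0.01 -9.6 ]
 [ 0.94  1.12 -0.   -0.   -0.01 -9.6 ]
 [ 0.74  1.26 -0.   -0.   -0.01 -9.6 ]
 [ 0.52  1.36 -0.   -0.   -0.01 -9.6 ]
 [ 0.29  1.43 -0.   -0.   -0.01 -9.6 ]
 [ 0.04  1.46 -0.   -0.   -0.01 -9.6 ]]
(389, 375, 32, 43) [ 804.2 -108.3   36.8   65.6   19.3]
(266, 43, 27, 140) [586.3 167.5  21.5 119.6  12.1]
```

The arm lies exactly on the press axis (swing 0). Now the knob.

Emit:
move_arm(series=[5,1.5,0.1,0,0,0,-9.6,5,1.4,0.3,0,0,0,-9.6,5,1.4,0.5,0,0,0,-9.6,5,1.2,0.7,0,0,0,-9.6,5,1.1,0.9,0,0,0,-9.6])

```text
time: 63.9
tool_pos: [0.5831, 0.1767, 0.2535]
tcp_rot: [0.778, 3.043, 0.0]
wrist_force: [1.0, 0.6, 0.5]
width: 0.586
grip_force: 0.0
```

Emit:
move_arm(series=[5,0.9,1.1,0,0,0,-9.6,5,0.7,1.3,0,0,0,-9.6,5,0.5,1.4,0,0,0,-9.6,5,0.3,1.4,0,0,0,-9.6,5,0,1.5,0,0,0,-9.6])

```text
time: 64.53
tool_pos: [0.5703, 0.2487, 0.2535]
tcp_rot: [-0.527, 3.096, -0.0]
wrist_force: [-0.4, -0.1, 0.9]
width: 0.588
grip_force: 0.0
```

Emit:
move_arm(series=[5,0,0,0,0,0,0,5,0,0,0,0,0,0])

```text
time: 64.78
tool_pos: [0.5705, 0.248, 0.2539]
tcp_rot: [-0.515, 3.098, -0.001]
wrist_force: [0.4, 0.9, 0.2]
width: 0.585
grip_force: 0.0
```

```bash
python3 - <<'E'
from h import *
plan([.5686,.2485,.188],np.radians(199),n=2); s,p,M=tool(); c,im=look("wrist","w20")
for k in contours(im,(0,130,50),(8,255,255),200): print(cv2.boundingRect(k),cv2.minAreaRect(k))
E
```

```text
2 rows
[[ 0.08  0.06  3.29 -0.01  0.03 -0.07]
 [ 0.08  0.06  3.29 -0.01  0.03 -0.07]]
```

View pics/w20.png

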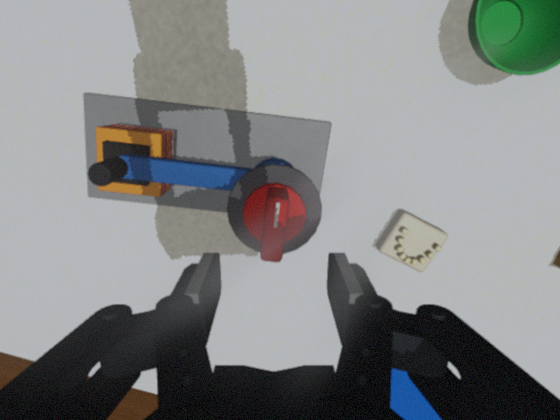

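The camera shows the pad down on the honey-topped pile, with the handle at (108,168). The knob bar runs from (277,190) to (271,262), about 4° off the tool axis, so I'll align, grip and turn it clockwise.

Emit:
move_arm(series=[5,0.1,0.05,2.5,0,0,3.5,5,0,0,2.5,0,0,0,5,0,0,1.5,0,0,0,5,0,0,0,0,0,0,5,0,0,0,0,0,0])

```text
time: 65.45
tool_pos: [0.5703, 0.2487, 0.1905]
tcp_rot: [-0.423, 3.11, 0.001]
wrist_force: [0.1, 0.2, 0.8]
width: 0.583
grip_force: 0.0
```

Emit:
move_arm(series=[0,0,0,0,0,0,0,0,0,0,0,0,0,0,0,0,0,0,0,0,0,0,0,0,0,0,0,0,0,0,0,0,0,0,0], grip_force=70)

```text
time: 66.08
tool_pos: [0.5703, 0.2482, 0.1908]
tcp_rot: [-0.421, 3.11, 0.0]
wrist_force: [0.6, -4.2, 5.7]
width: 0.155
grip_force: 68.1
```

```bash
python3 - <<'E'
from h import *
s,p,M=tool(); print(s["torque"],p,np.degrees(np.arctan2(M[1,0],M[0,0])),s["width"],s["wrist_force"])
E
```

```text
[-0.66946769  0.03641745 -0.96924812] [0.57034189 0.24821338 0.19079401] -164.5735489001896 0.15485707712174043 [ 0.62683036 -4.15756429  5.70378596]
```

Emit:
move_arm(series=[0,0,0,0,0,0,6,0,0,0,0,0,0,9,0,0,0,0,0,0,9,0,0,0,0,0,0,9,0,0,0,0,0,0,9])

```text
time: 66.7
tool_pos: [0.5703, 0.2476, 0.1908]
tcp_rot: [0.725, 3.053, -0.001]
wrist_force: [0.2, -5.7, 5.7]
width: 0.147
grip_force: 67.8
```

Emit:
move_arm(series=[0,0,0,0,0,0,9,0,0,0,0,0,0,9,0,0,0,0,0,0,9,0,0,0,0,0,0,5,0,0,0,0,0,0,0])

```text
time: 67.32
tool_pos: [0.57, 0.2473, 0.1908]
tcp_rot: [1.533, 2.739, -0.0]
wrist_force: [-0.5, -7.5, 6.9]
width: 0.144
grip_force: 68.2
```

```bash
python3 - <<'E'
from h import *
s,p,M=tool(); print(s["torque"],p,np.degrees(np.arctan2(M[1,0],M[0,0])),s["width"],s["grip_force"])
E
```

```text
[-1.07743576  0.18779454 -0.06503856] [0.56999128 0.24731576 0.19079753] 121.53605340694872 0.1443713535595657 68.20818543434143
```

Emit:
move_arm(series=[0,0,0,0,0,0,4,0,0,0,0,0,0,3,0,0,0,0,0,0,0,0,0,0,0,0,0,0])

```text
time: 67.82
tool_pos: [0.5699, 0.2472, 0.1908]
tcp_rot: [1.696, 2.641, -0.0]
wrist_force: [-1.7, -6.2, 8.6]
width: 0.143
grip_force: 68.3
```

```bash
python3 - <<'E'
from h import *
s,p,M=tool(); print(s["torque"],np.degrees(np.arctan2(M[1,0],M[0,0])),s["width"],s["grip_force"])
E
```

```text
[-1.07567734  0.21893627 -0.10810294] 114.56871309016492 0.14332399570656681 68.25893998146057
```

Emit:
move_arm(series=[0,0,0,0,0,0,3,0,0,0,0,0,0,0,0,0,0,0,0,0,0])

```text
time: 68.2
tool_pos: [0.5697, 0.2476, 0.1908]
tcp_rot: [1.764, 2.596, 0.0]
wrist_force: [-2.1, -5.9, 7.2]
width: 0.145
grip_force: 69.3
```

```bash
python3 - <<'E'
from h import *
s,p,M=tool(); print(s["torque"],np.degrees(np.arctan2(M[1,0],M[0,0])),s["width"],s["grip_force"])
E
```

```text
[-0.86448813  0.42158174  0.23350312] 111.622110197326 0.14455747842940014 69.26040530204773
```

Torque is just starting to rise; continue until it clearly climbs.

Emit:
move_arm(series=[0,0,0,0,0,0,3,0,0,0,0,0,0,0,0,0,0,0,0,0,0])

```text
time: 68.58
tool_pos: [0.5697, 0.2476, 0.1908]
tcp_rot: [1.825, 2.552, -0.001]
wrist_force: [-0.9, -5.5, 7.0]
width: 0.146
grip_force: 79.0
```

```bash
python3 - <<'E'
from h import *
s,p,M=tool(); print(s["torque"],np.degrees(np.arctan2(M[1,0],M[0,0])),s["width"],s["grip_force"])
E
```

```text
[-0.8582003   0.37589072  1.73693406] 108.85622820455123 0.14607750475674558 78.96893825847656
```

Emit:
move_arm(series=[0,0,0,0,0,0,3,0,0,0,0,0,0,0,0,0,0,0,0,0,0])

```text
time: 68.95
tool_pos: [0.5697, 0.2476, 0.1909]
tcp_rot: [1.888, 2.506, -0.001]
wrist_force: [-1.9, -4.2, 8.3]
width: 0.149
grip_force: 102.2
```

```bash
python3 - <<'E'
from h import *
s,p,M=tool(); print(s["torque"],np.degrees(np.arctan2(M[1,0],M[0,0])),s["width"],s["grip_force"])
E
```

```text
[-0.88983365  0.33346542  2.66291995] 106.01253322657482 0.14855833000521626 102.16106682404643
```

Clear stop: torque 2.7 N·m, the same signature as the other end. Release, rise and check.

Emit:
move_arm(series=[5,0,0,0,0,0,0,5,0,0,0,0,0,0,5,0,0,0,0,0,0,5,0,0,-4,0,0,0,5,0,0,-6,0,0,0])

```text
time: 69.58
tool_pos: [0.5678, 0.248, 0.2871]
tcp_rot: [-1.9, -2.499, 0.006]
wrist_force: [1.4, 0.8, 0.3]
width: 0.582
grip_force: 0.0
```

Emit:
move_arm(series=[5,0,0,-4,0,0,0,5,0,0,0,0,0,0,5,0,0,0,0,0,0])

```text
time: 69.95
tool_pos: [0.569, 0.2485, 0.3286]
tcp_rot: [1.901, 2.501, 0.001]
wrist_force: [0.2, -0.7, -1.0]
width: 0.582
grip_force: 0.0
```

```bash
python3 - <<'E'
from h import *
s,p,M=tool(); c,im=look("wrist","w21"); print(p,np.degrees(np.arctan2(M[1,0],M[0,0])))
h=cv2.cvtColor(im,cv2.COLOR_RGB2HSV)
for k in contours(im,(0,130,50),(8,255,255),100): print(cv2.boundingRect(k),cv2.minAreaRect(k),rect(c,k,.2))
# white mark on the bar top
x0,y0,w,hh=cv2.boundingRect(np.vstack(contours(im,(0,130,50),(8,255,255),100)))
m=(h[y0:y0+hh,x0:x0+w,1]<110)&(h[y0:y0+hh,x0:x0+w,2]>120); ys,xs=np.where(m); print(len(xs))
if len(xs)>5: q=cv2.fitLine(np.float32(cast(c,np.c_[xs+x0,ys+y0],.2)[:,:2]),cv2.DIST_L2,0,.01,.01).ravel(); print("mark dir",np.degrees(np.arctan2(q[1],q[0])))
for k in contours(im,(100,120,40),(130,255,255),200): print("arm",cv2.boundingRect(k),rect(c,k,.086))
for z in(.064,):
  for k in contours(im,(10,100,60),(28,255,255),300): print("top",cv2.boundingRect(k),rect(c,k,z))
E
```

```text
[0.5690289  0.24847067 0.3286359 ] 105.50825157690696
(250, 166, 48, 41) ((272.9037780761719, 186.48680114746094), (38.76202392578125, 47.05500411987305), 79.3803482055664) [564.4 256.6  38.6  32.5  56.4]
70
mark dir -67.972275
arm (261, 250, 16, 27) [594.7 131.9  19.   36.3  15.5]
arm (475, 0, 85, 81) [781.2 450.1 100.4  77.2  16.5]
top (275, 251, 18, 44) [621.4 112.2  20.2  66.   11.6]
top (244, 250, 16, 44) [578.6 102.1  20.6  64.8  14.8]
top (499, 241, 61, 156) [991.6 113.7  88.3 274.8  30.6]
```

```bash
python3 - <<'E'
from workcell import *
print(finish_job())
E
```

```text
the job is handed in; nothing more can be done
None
```

The job is handed in: all four blanks found on the bench are piled flush on the platform, the pad rests on the top blank, and the knob is turned clockwise to its stop, but no verdict came back. The only doubt is the first unlock, where I judged "fully anticlockwise" by the torque rising at the stop and the arm then swinging freely, not by a separate angle check.

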